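# Nip a small sand core in the dressing cradle with the sliding jaw

### The job

Set the small straight sand core up for dressing: draw the cradle's sliding jaw back, lay the core in the V rail, and slide the jaw up until the core is pushed home against the stop screw and held by the rubber pad. Nip it only lightly, about 5 newtons (more than 15 chips its ends), let go so that it stays held, and do not knock over the bottle-shaped core that stands by.

Things in the scene. Friction and masses are not known exactly. Their poses are not given: they have to be found in the camera images.
- cradle: core dressing cradle: grey base plate 90 x 290 x 12 mm, fixed on the table. Origin: centre of its underside; y runs along the track, z is up. In this frame: V rail at y = +25 to +100 mm, end plate with stop screw at +120 mm, two guide bars with the sliding jaw from -140 to +23 mm
- v_rail (a point): middle of the place for the core: the axis of a 16 mm core lying in the V rail, at cradle x = 0, y = +62.5 mm, z = 46 mm; axes as the cradle's. The rail is a steel V 75 mm long along y, not quite 16 mm wide, so fingers can reach down past it on both sides to 20 mm above the table
- end_plate (a point): inner face of the end plate on the core's axis, at cradle y = +120 mm, z = 46 mm; the plate is 50 mm wide, its top 66 mm above the table. The stop screw's 15 mm button head stands 4 to 26 mm out of this face towards the V rail, as the last job left it: its setting is not reported and has to be felt or seen. The screw does not move
- jaw (a joint): travel in m of the sliding jaw along the cradle's +y: 0 drawn fully back, 0.088 fully towards the V rail. It stays where it is left; a steady drag of 7 N has to be overcome either way. The relaxed rubber pad's face is at cradle y = joint - 0.013 m. It starts too far in for the core to fit between pad and stop screw
- jaw_grip (a point): middle of the jaw's upright black grip, 85 mm above the table, axes as the cradle's. The grip is 14 mm thick along the track, 34 mm wide across it, free from 60 to 103 mm above the table; below it is the jaw's steel block, 64 mm across and 44 mm along the track
- nose_pad: sprung plunger with a round rubber pad, 13 mm across, on the end of the jaw's 14 mm quill. Origin: centre of the pad's face, on the core's axis, 87 mm ahead of the grip along +y when relaxed. It gives way 1 mm per 6 N and is solid after 4 mm. The core is held from 2 N on; its ends chip above 15 N
- core: the small straight sand core: a plain tan rod, 16 mm diameter, 75 mm long, about 30 g, lying on the table; origin on its surface, so use point core_mid. Its own x axis is the rod's length; grasp across the 16 mm
- core_mid (a point): middle of the small straight core, on its axis (8 mm above what it lies on); x along its length
- necked_core: bottle-shaped sand core standing on the table in front of the cradle, 42 mm diameter, 70 mm high; not part of the job; origin at the centre of its foot, z up

How it is judged:
By the outcome, as a careful person would: the job done as asked, in the order asked, and still so for the second after the job is handed in, with the robot touching nothing.
It also fails if it takes over 72 s, if anything falls off the work surface, if the arm or the gripper's body presses on something with over 40 N, if the wrist force passes 120 N, or if a joint passes its speed limit or range.

### The arm

A 6-joint arm with a two-finger parallel gripper is mounted at the origin on the work surface; the furniture and walls round the work are solid. World frame = base frame: x ahead of the robot, y to its left, z up, the work surface at z = 0. Lengths are in mm, angles in rad, forces in N, time in s.
With the tool pointing down it reaches from about 425 to 925 mm from the base axis. Payload 12.5 kg.
Tool frame: the origin (TCP) lies at the centre of the arm's flange, where the gripper is bolted on; the fingertips stand 173 mm ahead of it and the grasp point (between the pads) lies 155 mm ahead of it; z points along the fingers, x is the direction in which the jaws open and shut, and the axes are right-handed (so a half turn about z gives the same grasp; the last joint's range is limited). The gripper opens to 85 mm and grips with 20 to 120 N. Pads are 22 mm wide; open, the fingers measure 114 mm over their backs; the gripper's body (76 mm by 85 mm) begins 54 mm behind the grasp point. The pads swing forward as they close: fully open they stand 13 mm farther back than shut.
Start: joints at [1.093, 0.491, 1.559, -0, 1.092, -0.106], TCP at [227.035, 582.306, 404.727] pointing down, gripper open.
Joint ranges: [-3.1, 3.1], [-0.84, 2.19], [0.05, 2.79], [-1.13, 4.28], [0.06, 2.93], [-2.69, 2.69]. Speed limits (rad/s): [2.22, 2.22, 2.79, 3.14, 3.14, 3.14].

### API

Orientations are given as a unit quaternion [w, x, y, z].
In Python, from plant import readout, grab_frame, robot gives the robot as it stands.
- The arm moves only by the tool drive_tool, never from a script. Its arguments are lists of equal length, an entry for each row: "dp": the shift along the tool's x, y, z in units of 25 mm (1.0 is 25 mm), a list of three; "turn": the turn, a rotation vector about the tool's x, y, z in units of 5 degrees (1.0 is 5 degrees), a list of three. A call has 1 to 5 rows; each row is the pose to reach, as a shift and turn from the pose commanded when the call began, along the tool's axes at that moment; what a row does not reach only later rows make up. A row lasts 1/8 s, in which the tool goes at most 62.5 mm and 10.7 degrees, less where a joint would pass 70% of its speed; a pose out of reach is approached as far as the arm can. A call with a gripper value outside its range is refused whole. "gripper" is the closure, from 0 (fully open) to 1 (shut), set as the call begins (left out, the last holds). The fingers move at their own pace and stop on an object; the grip force is fixed at half the most. Time passes only in rows, so rows that repeat a pose let the fingers close. It gives the time, the measured TCP pose, the force and the opening at its end, in the units of the state.
- readout.get_state(): the state, without advancing time (a new reading comes with each control period).
- grab_frame(name): name is "scene" or "side" or "wrist"; returns a dict with "frame" (384x512x3 uint8, red, green, blue), "range_z" (384x512 float32, mm along the optical axis (not along the pixel's ray), 0 where there is no reading), "fx", "fy", "cx", "cy" (pixels), "extrinsics" (4x4, takes a point from world to camera coordinates). Camera axes: x right, y up, looking along -z (the intrinsics and any distortion apply to the point x, -y, -z); pixel columns grow to the right and rows downward; lengths in mm; the calibration is good to about 2 mm. A picture is of the moment at which its call begins.
- robot.finish_job(): hands the job in, once; it reports no verdict.
The state is a dict: "clock": time; "joint_positions": joint angles; "joint_velocities": joint speeds; "joint_efforts": joint torques, N m; "tcp_pos": TCP position; "tcp_rot": TCP orientation; "contact_force": force on the tool from outside, world axes, zero at the start; "moment": the same for the moment, N m; "finger_gap": opening from 0.0 (shut) to 1.0 (fully open).
Only numpy, scipy, OpenCV 4.12 (cv2) and the standard library are available. Lean on these libraries where they do the work, as an engineer would, in place of code of your own. Each camera call takes 0.05 s, during which the arm holds its last target.

## Working session

There is one attempt and no reset: what is moved stays moved. The work goes in short steps, Python scripts to look and compute and a tool call to move; the robot and the scene stay as the last step left them, time stands still between calls to the robot, and variables do not carry over. Pictures are saved under pics/ and viewed, and the job is handed in when it is done.

Besides the shell and the picture viewer there is one more tool, called after "Call:" as name(argument=value, ...) on one line, values as JSON. drive_tool: Moves the arm, as the interface text tells. Its arguments: {"type":"object","properties":{"dp":{"type":"array","items":{"type":"array","items":{"type":"number"}}},"turn":{"type":"array","items":{"type":"array","items":{"type":"number"}}},"gripper":{"type":"number"}},"required":["dp","turn"]}

```bash
mkdir -p pics; ls; python3 - <<'E'
from plant import readout, grab_frame, robot
import cv2,numpy as np
print(readout.get_state())
for n in ["scene","side","wrist"]:
    f=grab_frame(n); np.savez(f"pics/{n}0.npz",**f)
    cv2.imwrite(f"pics/{n}0.png",f["frame"][:,:,::-1]); print(n,f["fx"],f["fy"],f["cx"],f["cy"],f["extrinsics"],[k for k in f])
E
```

```text
pics
{'clock': 0.0, 'joint_positions': array([ 1.09339263e+00,  4.91558560e-01,  1.55947111e+00, -7.94282136e-06,
        1.09168242e+00, -1.05606549e-01]), 'joint_velocities': array([ 8.51031484e-04,  3.51344081e-04, -6.69515179e-04,  1.99385961e-03,
       -2.41556816e-05, -1.79982392e-03]), 'joint_efforts': array([ 5.13040250e-04, -6.18447948e+01, -2.61579198e+01, -1.38838736e-04,
        4.17088566e-03,  4.81962297e-05]), 'tcp_pos': array([227.02185096, 582.26959557, 404.12078669]), 'tcp_rot': array([ 2.68441607e-04,  8.25616900e-01,  5.64230822e-01, -4.91160081e-04]), 'contact_force': array([-0.16876355,  1.11207791, -0.33753011]), 'moment': array([ 0.03168023, -0.03061349, -0.04975157]), 'finger_gap': 0.9960647042273572}
scene 471.6244643343465 471.6244643343465 252.76619454279196 184.88381576549713 [[-9.55480693e-01 -2.95053147e-01  5.33703035e-04  4.68970159e+02]
 [ 1.87316244e-01 -6.05193051e-01  7.73727340e-01 -2.18502264e+02]
 [-2.27967693e-01  7.39381506e-01  6.33518523e-01 -7.39485140e+02]
 [ 0.00000000e+00  0.00000000e+00  0.00000000e+00  1.00000000e+00]] ['frame', 'ran
[... 161 characters left out ...]
2.90833941e-04  5.27936858e+02]
 [-2.62042771e-02 -6.48079813e-01  7.61121470e-01 -8.97838611e+01]
 [ 3.03018125e-02  7.60518097e-01  6.48609300e-01 -8.73578306e+02]
 [ 0.00000000e+00  0.00000000e+00  0.00000000e+00  1.00000000e+00]] ['frame', 'range_z', 'fx', 'fy', 'cx', 'cy', 'extrinsics']
wrist 291.6555178349517 291.6555178349517 257.23133384246154 192.63486615308594 [[ 3.62014644e-01  9.32172055e-01 -8.11308215e-04 -6.24325550e+02]
 [-8.91293542e-01  3.45884052e-01 -2.93189434e-01  4.00944336e+01]
 [-2.73022378e-01  1.06861982e-01  9.56054024e-01 -3.80042112e+02]
 [ 0.00000000e+00  0.00000000e+00  0.00000000e+00  1.00000000e+00]] ['frame', 'range_z', 'fx', 'fy', 'cx', 'cy', 'extrinsics']
```

View pics/scene0.png

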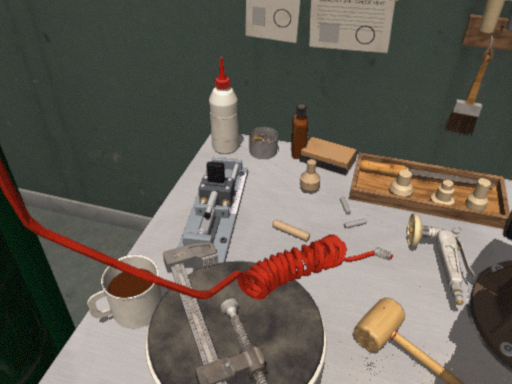

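View pics/side0.png

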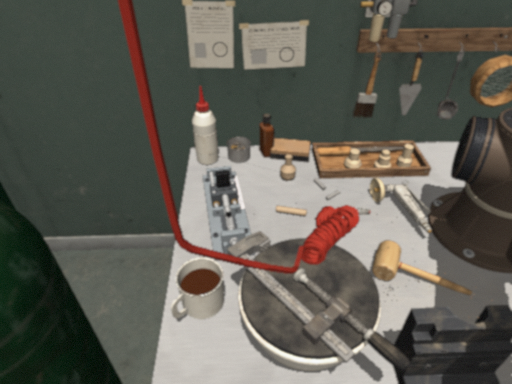

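View pics/wrist0.png

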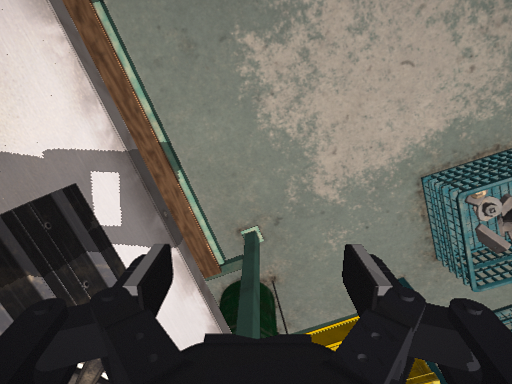

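The scene view shows the cradle at about (215,205), jaw grip (215,172), tan core (291,230) and bottle core (310,177). I'll enlarge these and project them to world coordinates.

```bash
cat > h.py <<'E'
import numpy as np,cv2
def load(n): return dict(np.load(n))
def cloud(f):
    z=f["range_z"]; v,u=np.mgrid[0:z.shape[0],0:z.shape[1]]
    p=np.stack([(u-f["cx"])/f["fx"]*z,-(v-f["cy"])/f["fy"]*z,-z],-1)
    E=f["extrinsics"]; w=(p-E[:3,3])@E[:3,:3]
    w[z==0]=np.nan; return w
def proj(f,p):
    E=f["extrinsics"]; c=np.asarray(p)@E[:3,:3].T+E[:3,3]
    return np.stack([f["cx"]+f["fx"]*c[...,0]/-c[...,2], f["cy"]-f["fy"]*c[...,1]/-c[...,2]],-1)
E
python3 - <<'E'
from h import *
for n,(u0,v0,u1,v1) in dict(scene=(170,140,330,260),side=(190,145,310,255)).items():
    f=load(f"pics/{n}0.npz"); w=cloud(f)
    c=f["frame"][v0:v1,u0:u1,::-1]; cv2.imwrite(f"pics/{n}0c.png",cv2.resize(c,None,fx=5,fy=5,interpolation=cv2.INTER_CUBIC))
    pts=dict(scene=[(215,172),(210,195),(208,210),(215,245),(291,230),(275,222),(307,238),(310,165),(310,180),(240,170),(345,260)],side=[(222,180),(228,215),(291,211),(288,170)])[n]
    for p in pts: print(n,p,w[p[1],p[0]].round(1))
# top-down map of heights
W=np.concatenate([cloud(load(f"pics/{n}0.npz")).reshape(-1,3) for n in("scene","side")]); C=np.concatenate([load(f"pics/{n}0.npz")["frame"].reshape(-1,3) for n in("scene","side")])
m=(W[:,2]>-20)&(W[:,2]<250); W=W[m];C=C[m]
o=np.argsort(W[:,2]);W=W[o];C=C[o]
im=np.zeros((600,800,3),np.uint8)
u=((W[:,0]-0)).astype(int); v=(900-W[:,1]).astype(int)
k=(u>=0)&(u<800)&(v>=0)&(v<600)
for du in(0,1):
  for dv in (0,1): im[np.clip(v[k]+dv,0,599),np.clip(u[k]+du,0,799)]=C[k][:,::-1]
cv2.imwrite("pics/top0.png",im)
E
```

```text
scene (215, 172) [ 597.7 -103.    88.8]
scene (210, 195) [599.4 -75.5  53.3]
scene (208, 210) [587.9 -35.5  52.7]
scene (215, 245) [559.2   9.6  14.4]
scene (291, 230) [436.9 -66.9  15.6]
scene (275, 222) [470.4 -76.2  18.3]
scene (307, 238) [404.7 -59.4  11.5]
scene (310, 165) [ 433.9 -204.6   68.9]
scene (310, 180) [ 430.  -198.4   36. ]
scene (240, 170) [ 586.5 -216.    13.2]
scene (345, 260) [329.8 -31.3   6.4]
side (222, 180) [603.6 -99.7  85.4]
side (228, 215) [590.3 -23.6  45.6]
side (291, 211) [442.  -65.   12.8]
side (288, 170) [ 436.5 -197.7   34.8]
```

View pics/scene0c.png

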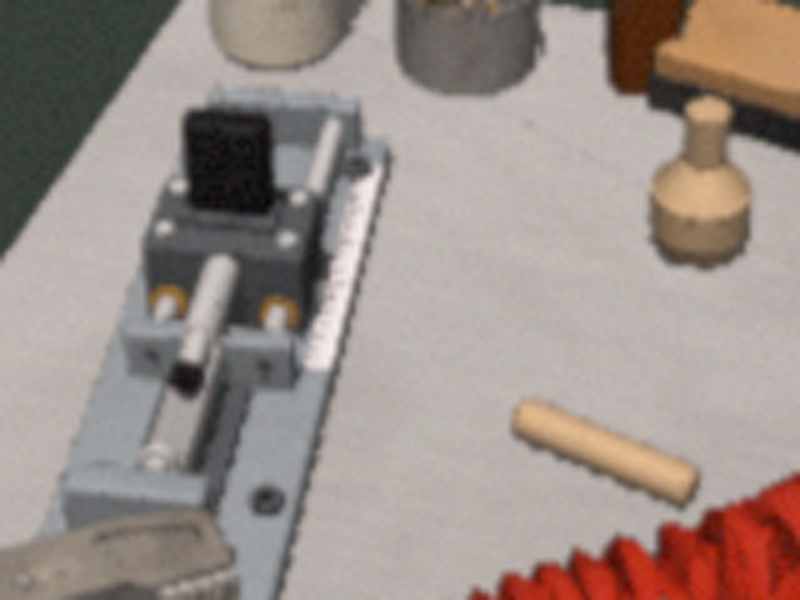

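View pics/side0c.png

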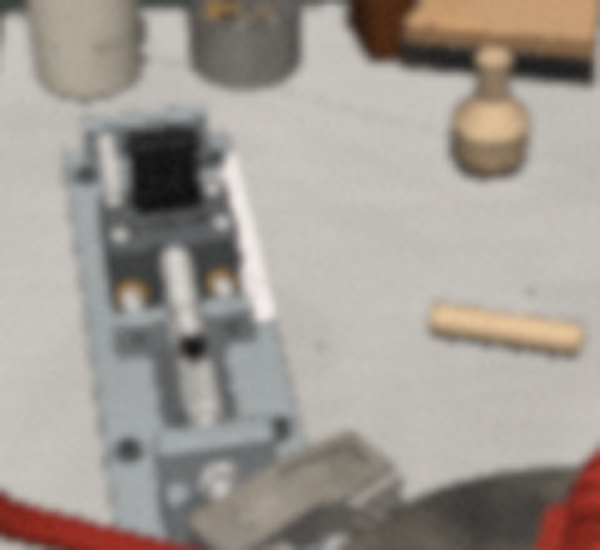

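View pics/top0.png

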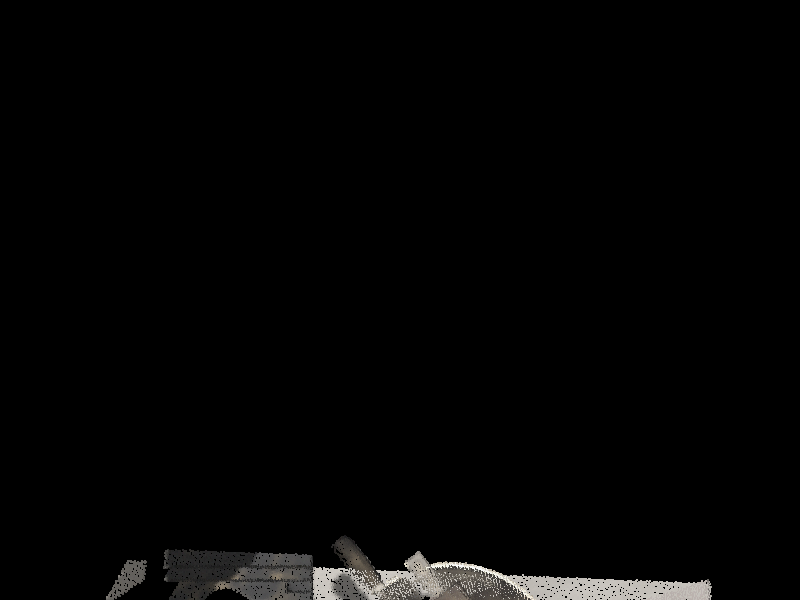

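The crop shows the cradle's end plate toward the viewer, with the button at scene (202,232), the pad near (207,215), and the drum clamp just beyond. Next, a top-down map of the right area.

```bash
python3 - <<'E'
from h import *
def mp(ns,name,zmin=-20,zmax=600,ext=(300,700,-300,200),s=1.5):
    W=np.concatenate([cloud(load(f"pics/{n}.npz")).reshape(-1,3) for n in ns]); C=np.concatenate([load(f"pics/{n}.npz")["frame"].reshape(-1,3) for n in ns])
    m=(W[:,2]>zmin)&(W[:,2]<zmax); W=W[m];C=C[m]; o=np.argsort(W[:,2]);W=W[o];C=C[o]
    w_,h_=int((ext[1]-ext[0])*s),int((ext[3]-ext[2])*s)
    im=np.zeros((h_,w_,3),np.uint8); hz=np.full((h_,w_),np.nan)
    u=((W[:,0]-ext[0])*s).astype(int); v=((ext[3]-W[:,1])*s).astype(int)
    k=(u>=0)&(u<w_-2)&(v>=0)&(v<h_-2)
    for du in(0,1,2):
      for dv in (0,1,2): im[v[k]+dv,u[k]+du]=C[k][:,::-1]; hz[v[k]+dv,u[k]+du]=W[k][:,2]
    for x in range(ext[0],ext[1],50): cv2.putText(im,str(x),(int((x-ext[0])*s),10),0,.35,(0,255,0)); im[:, int((x-ext[0])*s)]//=2
    for y in range(ext[2],ext[3],50): cv2.putText(im,str(y),(0,int((ext[3]-y)*s)),0,.35,(0,255,0)); im[int((ext[3]-y)*s)-1]//=2
    cv2.imwrite(name,im)
mp(["scene0","side0"],"pics/top1.png",ext=(300,750,-300,200),s=1.2)
W=np.concatenate([cloud(load(f"pics/{n}0.npz")).reshape(-1,3) for n in("scene","side")])
# height grid max
for y in range(200,-301,-25):
    r=[]
    for x in range(300,701,25):
        k=(abs(W[:,0]-x)<12)&(abs(W[:,1]-y)<12)&(W[:,2]<700); r.append("%4d"%W[k,2].max() if k.any() else "   .")
    print("%5d"%y," ".join(r))
E
```

```text
200    3  109  111  111  111  111  169  175  124  125  123   95   83   82   83   82    4
  175    4   95  111  111  145  161  166  167  111  125  126  129   83   57   56   83    4
  150    4    4  110  137  161  160  158  111  111  131  132  133   83   56   56   82    2
  125   45    5  144  160  162  160  143  111  131  133  132  131   83   83   83   81    3
  100   40    4  158  162  160  149  109  109    .  132  129    3    3    4    .    .    2
   75    5  141  152  157    .    .    .    .    .    .    3   49   47    4    4    1    2
   50    4  128  143  136    3    .    .    .    .   12   69   69   68   13    5    4    4
   25    4    3  113  114   77    3    2    3    3   14   68   66   48   18    4    4    3
    0    5    4   68   85   63    2    4    4    4    5   20   44   42   18    4    4    4
  -25    4   11   46   56   41    4    4    4    3    5   16   53   55   15    4    4    3
  -50   13   11   46   44   18   16    5    4    6    4   15   53   56   39    5    4    4
  -75    4    4    3    4   18   19   19   19    4    4   39   40   56   58   14    4    4
 -100    4    4    4    4    4    5    4   13    4    4   16  104  106  105   15    4    4
 -125   11   13   12    5    5    5    4    4    4    5   17  103  106   60   15    4    4
 -150   11   13   14    4    4    4    4    4    4    4   11   16    .   32   14    4    4
 -175    4    3   14    5    4    4   23    5    5    4    5   32   34   33   28    4    4
 -200   32   32   32   10    4   72   71    5    5    4    4   25   38   40   39    4    4
 -225    7    .   32    5    4   73   72    4    5    4    4   38   40   38   36    3    4
 -250   10   10   33    4    5    4    3    4    4    5    4    4    4    .    3    3    5
 -275   11   10   32   36   33   31    4    4    4    5   50   50    6  146  175  155    4
 -300   34   36   33   36   37   36   36   98   98   50   49   50   48  155  226  178    6
```

View pics/top1.png

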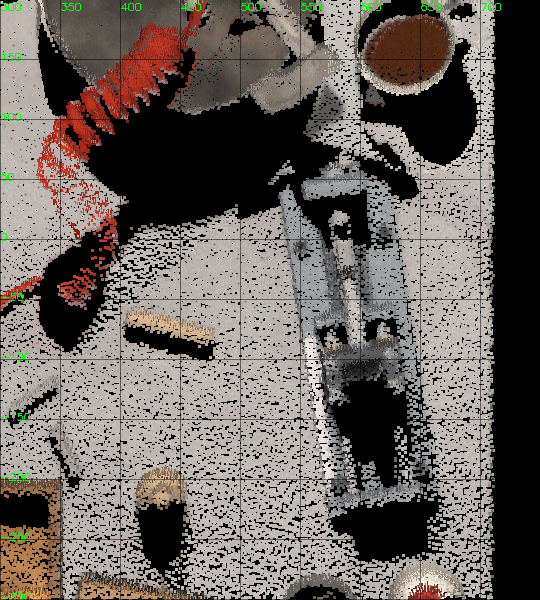

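```bash
python3 - <<'E'
from h import *
for n in("scene","side"):
    f=load(f"pics/{n}0.npz"); w=cloud(f); F=f["frame"].astype(int)
    red=(F[...,0]>110)&(F[...,1]<60)&(F[...,2]<60)
    v,u=np.nonzero(red)
    P=w[v,u]
    idx=np.argsort(u)[::max(1,len(u)//45)]
    for i in idx:
        print(n,u[i],v[i],P[i].round(0))
E
```

```text
scene 0 177 [620. 315. 387.]
scene 14 203 [620. 312. 355.]
scene 33 226 [613. 308. 325.]
scene 44 234 [607. 305. 313.]
scene 57 240 [598. 301. 303.]
scene 69 242 [590. 295. 297.]
scene 81 252 [581. 294. 284.]
scene 95 254 [571. 287. 278.]
scene 109 258 [562. 279. 266.]
scene 125 264 [550. 271. 252.]
scene 139 270 [537. 267. 242.]
scene 151 274 [528. 261. 232.]
scene 169 286 [511. 256. 212.]
scene 188 290 [493. 247. 199.]
scene 205 291 [479. 230. 183.]
scene 218 86 [ 658. -291.  166.]
scene 222 69 [ 652. -303.  201.]
scene 227 278 [465. 193. 168.]
scene 239 273 [456. 175. 161.]
scene 247 291 [445. 174. 127.]
scene 251 284 [443. 163. 129.]
scene 255 292 [435. 172. 126.]
scene 258 287 [nan nan nan]
scene 261 291 [427. 171. 130.]
scene 264 281 [422. 174. 156.]
scene 267 279 [419. 169. 155.]
scene 271 287 [415. 165. 137.]
scene 274 265 [416. 146. 158.]
scene 278 258 [414. 133. 159.]
scene 281 277 [404. 153. 146.]
scene 285 271 [401. 145. 150.]
scene 289 264 [398. 135. 154.]
scene 293 249 [399. 111. 158.]
scene 298 253 [391. 116. 159.]
scene 302 246 [389.  95. 152.]
scene 307 253 [379. 112
[... 987 characters left out ...]
00.  193.]
side 206 251 [598. 300. 303.]
side 220 258 [583. 295. 284.]
side 237 259 [563. 283. 266.]
side 255 263 [540. 269. 240.]
side 274 267 [514. 257. 215.]
side 296 268 [478. 235. 183.]
side 303 260 [455. 176. 127.]
side 307 255 [447. 166. 127.]
side 310 251 [440. 156. 127.]
side 314 245 [438. 171. 159.]
side 317 229 [427. 132. 156.]
side 319 214 [389.  -6.  58.]
side 321 250 [427. 177. 153.]
side 324 255 [421. 179. 143.]
side 326 221 [405. 106. 149.]
side 328 230 [408. 136. 157.]
side 331 225 [401. 125. 158.]
side 334 223 [394. 119. 156.]
side 337 237 [392. 142. 145.]
side 340 218 [381. 107. 157.]
side 344 210 [365.  75. 146.]
side 348 221 [341.  46.  86.]
side 355 220 [349.  97. 141.]
```

```bash
cat >> h.py <<'E'
from scipy.spatial.transform import Rotation as R
def Rq(q): return R.from_quat([q[1],q[2],q[3],q[0]])
def down(head): # tool x heading (deg), z down
    a=np.radians(head); x=np.array([np.cos(a),np.sin(a),0]); z=np.array([0,0,-1.]); return R.from_matrix(np.stack([x,np.cross(z,x),z],1))
def plan(target,head,s=None,rot=None):
    """numbers for a move from the measured pose"""
    from plant import readout
    s=s or readout.get_state(); T=Rq(s["tcp_rot"]); G=rot or down(head)
    d=T.inv().apply(np.asarray(target)-s["tcp_pos"])/25; t=np.degrees((T.inv()*G).as_rotvec())/5
    print("dp",d.round(3),"turn",t.round(3),"pos",s["tcp_pos"].round(2),"F",s["contact_force"].round(2),"gap",round(s["finger_gap"],3),"t",s["clock"])
E
python3 - <<'E'
from h import *
from plant import readout
s=readout.get_state();f=load("pics/wrist0.npz");E=f["extrinsics"]
C=-E[:3,:3].T@E[:3,3]; T=Rq(s["tcp_rot"]); print("cam in tool",T.inv().apply(C-s["tcp_pos"]),"view dir",T.inv().apply(-E[2,:3]),"right",T.inv().apply(E[0,:3]))
plan((410,260,430),35); plan((590,-110,430),5.5)
E
```

```text
cam in tool [ -0.42481663 -73.91450217  29.70406149] view dir [3.91655002e-04 2.93246863e-01 9.56036675e-01] right [ 9.99999047e-01 -1.38041901e-03  1.37535683e-05]
dp [-9.352 11.503 -1.022] turn [2.000e-03 9.000e-03 6.739e+00] pos [227.02 582.29 404.29] F [ 0.68  0.12 -0.51] gap 1.0 t 0.15
dp [-20.525  23.587  -1.013] turn [4.0000e-03 9.0000e-03 1.2639e+01] pos [227.02 582.29 404.29] F [ 0.68  0.12 -0.51] gap 1.0 t 0.15
```

Call:
drive_tool(dp=[[-9.4,11.5,-1],[-9.4,11.5,-1],[-9.4,11.5,-1],[-9.4,11.5,-1],[-9.4,11.5,-1]], turn=[[0,0,6.7],[0,0,6.7],[0,0,6.7],[0,0,6.7],[0,0,6.7]])

```text
clock: 0.78
tcp_pos: [380.8, 309.0, 425.9]
tcp_rot: [-0.0, 0.953, 0.302, 0.0]
contact_force: [0.8, 0.5, 0.4]
finger_gap: 1.001
```

```bash
python3 -c "
from h import *
plan((590,-60,400),5.5)"
```

```text
dp [-1.668 16.883  1.033] turn [-1.000e-03 -3.000e-03  5.938e+00] pos [380.85 308.96 425.85] F [0.76 0.51 0.41] gap 1.001 t 0.775
```

Call:
drive_tool(dp=[[-1.5,15.5,1],[-1.5,15.5,1],[-1.5,15.5,1],[-1.5,15.5,1],[-1.5,15.5,1]], turn=[[0,0,6],[0,0,6],[0,0,6],[0,0,6],[0,0,6]])

```text
clock: 1.4
tcp_pos: [535.3, 37.8, 405.5]
tcp_rot: [-0.0, 0.999, 0.045, 0.0]
contact_force: [0.2, 0.0, -0.8]
finger_gap: 1.001
```

```bash
python3 -c "
from h import *
plan((590,-60,400),5.5)"
```

```text
dp [1.824 4.092 0.222] turn [-0.002 -0.002 -0.063] pos [535.34  37.76 405.55] F [ 0.16  0.02 -0.84] gap 1.001 t 1.4
```

Call:
drive_tool(dp=[[1.6,3.6,0.2],[1.6,3.6,0.2],[1.6,3.6,0.2],[1.6,3.6,0.2]], turn=[[0,0,0],[0,0,0],[0,0,0],[0,0,0]])

```text
clock: 1.9
tcp_pos: [582.3, -45.8, 400.4]
tcp_rot: [-0.0, 0.999, 0.045, -0.0]
contact_force: [0.1, 1.2, -0.5]
finger_gap: 1.001
```

```bash
python3 - <<'E'
from h import *
from plant import grab_frame
f=grab_frame("wrist"); np.savez("pics/wrist1.npz",**f)
plan((590,-60,400),5.5)
cv2.imwrite("pics/wrist1.png",cv2.resize(f["frame"][:,:,::-1],None,fx=1.5,fy=1.5,interpolation=cv2.INTER_CUBIC))
E
```

```text
dp [0.258 0.613 0.027] turn [-0.004  0.004 -0.052] pos [582.19 -45.34 400.67] F [-0.54 -1.04 -0.6 ] gap 1.003 t 1.95
```

View pics/wrist1.png

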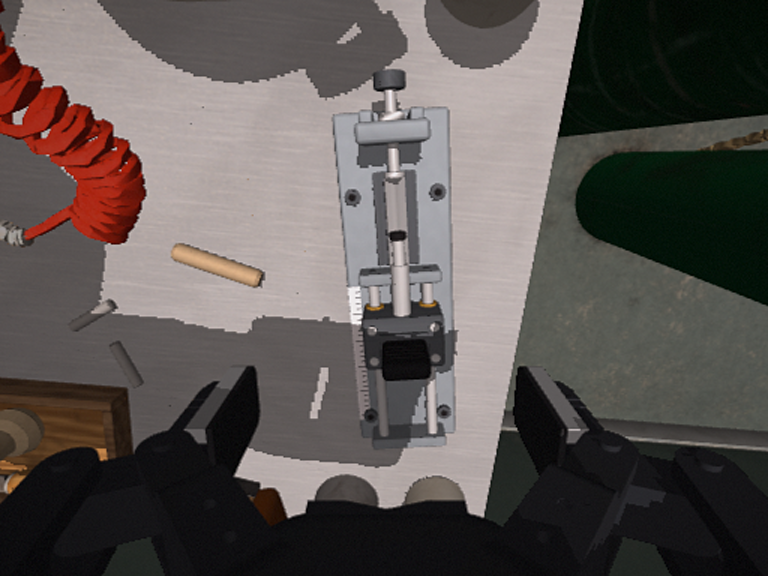

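The wrist view (1.5x) shows the whole cradle: end plate at (393,130), stop button (394,178), pad (398,236), grip (406,360), core from (180,252) to (258,279). I'll enlarge it for a precise fit.

```bash
python3 - <<'E'
from h import *
f=load("pics/wrist1.npz"); F=f["frame"][:,:,::-1]
def crop(u0,v0,u1,v1,s,n):
    c=cv2.resize(F[v0:v1,u0:u1],None,fx=s,fy=s,interpolation=cv2.INTER_CUBIC)
    for u in range(u0,u1,10): cv2.putText(c,str(u),((u-u0)*s,8),0,.3,(0,0,255)); c[::4,(u-u0)*s]=(0,0,255)
    for v in range(v0,v1,10): cv2.putText(c,str(v),(0,(v-v0)*s+8),0,.3,(0,0,255)); c[(v-v0)*s,::4]=(0,0,255)
    cv2.imwrite(n,c)
crop(215,65,310,165,6,"pics/w1a.png"); crop(225,160,320,260,6,"pics/w1b.png"); 
E
```

```text
(no output)
```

View pics/w1a.png

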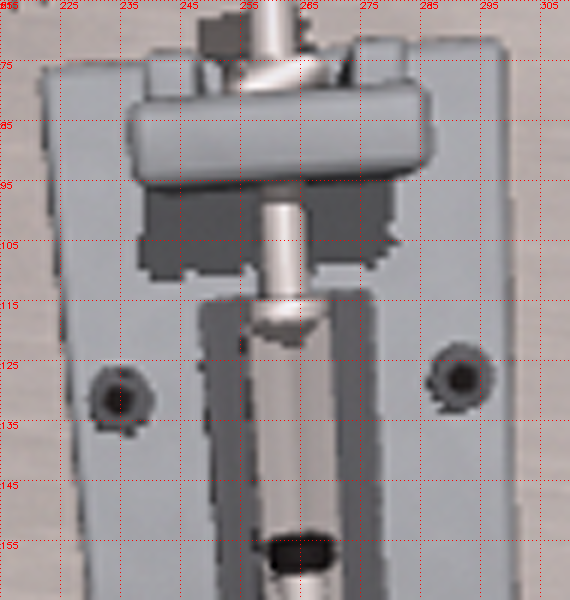

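View pics/w1b.png

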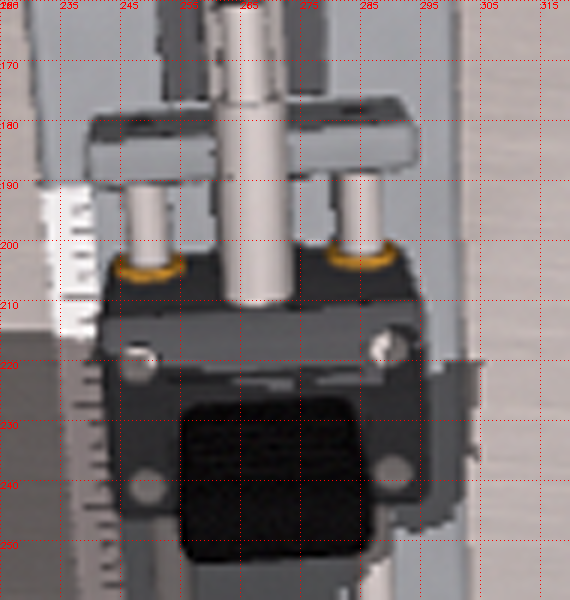

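```bash
cat >> h.py <<'E'
def ray(f,u,v,z):
    E=f["extrinsics"]; C=-E[:3,:3].T@E[:3,3]; d=E[:3,:3].T@np.array([(u-f["cx"])/f["fx"],-(v-f["cy"])/f["fy"],-1.]); return C+d*(z-C[2])/d[2]
def c2w(p,pose):
    x,y,a=pose; c,s=np.cos(a),np.sin(a); return np.array([x+c*p[0]-s*p[1],y+s*p[0]+c*p[1],p[2]])
def w2c(p,pose):
    x,y,a=pose; c,s=np.cos(a),np.sin(a); d=np.asarray(p,float)-[x,y,0]; return np.array([c*d[0]+s*d[1],-s*d[0]+c*d[1],d[2]])
E
python3 - <<'E'
from h import *
from scipy.optimize import least_squares
f=load("pics/wrist1.npz")
# (u,v,z, x or None, y or None)
L=[(222,76.3,12,-45,145),(298.8,71.6,12,45,145),(229.7,165,12,-45,None),(301.4,165,12,45,None),(302,220,12,45,None),(261.5,88,66,0,None),(262.3,105,50,0,None),(267.3,190,53,0,None),(270,230,103,0,None)]
def res(p,full=False):
    r=[]
    for u,v,z,x,y in L:
        q=w2c(ray(f,u,v,z),p)
        if x is not None:r.append(q[0]-x)
        if y is not None:r.append(q[1]-y)
    return r
s=least_squares(res,[600,-80,.09]); print(s.x,np.degrees(s.x[2])); print(np.round(s.fun,2)); np.save("pose.npy",s.x)
P=s.x
for n,u,v,z in [("button front top",262.5,116,53),("button front widest",263,118,46),("pad face",265,154,46),("pad ctr top",265,154,52.5),("screw root/plate face top",262,95.5,64),("grip front top",270,226.5,103),("grip rear",271,252,60),("block front",267,206,44)]:
    print(n,w2c(ray(f,u,v,z),P).round(1))
w=cloud(f)
for u,v in [(262,90),(262,105),(250,88),(262,116),(265,154),(270,235),(266,190),(285,80),(295,150),(225,200)]: print((u,v),w[v,u].round(1),w2c(w[v,u],P).round(1))
# core
a=ray(f,180/1.5,252/1.5,8);b=ray(f,258/1.5,279/1.5,8);print("core",a,b,np.linalg.norm(a-b))
E
```

```text
[ 5.98637182e+02 -8.28884779e+01  1.53288874e-01] 8.782805503476528
[ 1.02  0.2  -0.98 -0.2   0.65  0.14 -0.33 -0.37 -0.23  0.2  -0.11]
button front top [ -0.7 100.   53. ]
button front widest [-0.2 97.6 46. ]
pad face [-0.1 58.5 46. ]
pad ctr top [-0.2 59.6 52.5]
screw root/plate face top [ -0.2 120.3  64. ]
grip front top [ 1.00e-01 -4.70e+00  1.03e+02]
grip rear [  0.5 -56.5  60. ]
block front [-1. -4. 44.]
(262, 90) [579.5  41.   67.5] [ -0.  125.3  67.5]
(262, 105) [581.1  26.9  51. ] [ -0.6 111.1  51. ]
(250, 88) [567.6  41.8  66.6] [-11.7 127.9  66.6]
(262, 116) [582.1  15.9  54.6] [ -1.2 100.1  54.6]
(265, 154) [589.6 -25.   46.9] [-0.1 58.6 46.9]
(270, 235) [ 601.8 -104.    87.5] [ -0.1 -21.3  87.5]
(266, 190) [594.5 -64.3  54.6] [-1.3 19.  54.6]
(285, 80) [601.   52.3  65.6] [ 23.  133.3  65.6]
(295, 150) [627.1 -22.2  13.4] [37.4 55.7 13.4]
(225, 200) [544.4 -98.9   1. ] [-56.   -7.5   1. ]
core [409.82373836 -66.01591735   8.        ] [475.67341735 -83.7450098    8.        ] 68.19458147391045
```

```bash
python3 - <<'E'
from h import *
P=np.load("pose.npy"); ims=[]
for n in("scene0","side0","wrist1"):
    f=load(f"pics/{n}.npz"); im=cv2.resize(f["frame"][:,:,::-1],None,fx=4,fy=4,interpolation=cv2.INTER_CUBIC)
    def ln(a,b,c=(0,0,255)): 
        p=[tuple((proj(f,c2w(q,P))*4+1.5).astype(int).tolist()) for q in(a,b)]; cv2.line(im,*p,c,1)
    for z in(12,):
        k=[(-45,-145,z),(45,-145,z),(45,145,z),(-45,145,z)]
        for i in range(4): ln(k[i],k[(i+1)%4])
    for y in(-21.5,-35.5):
        k=[(-17,y,60),(17,y,60),(17,y,103),(-17,y,103)]
        for i in range(4): ln(k[i],k[(i+1)%4],(0,255,255))
    ln((-25,120,66),(25,120,66)); ln((-7,98.5,53),(7,98.5,53),(0,255,0)); ln((0,25,46),(0,98,46),(255,0,0))
    u,v=(proj(f,c2w((0,0,30),P))*4).astype(int)
    ims.append(im[max(v-280,0):v+280,max(u-130,0):u+130])
h=min(i.shape[0] for i in ims); cv2.imwrite("pics/ov.png",np.hstack([i[:h] for i in ims]))
E
```

```text
(no output)
```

View pics/ov.png

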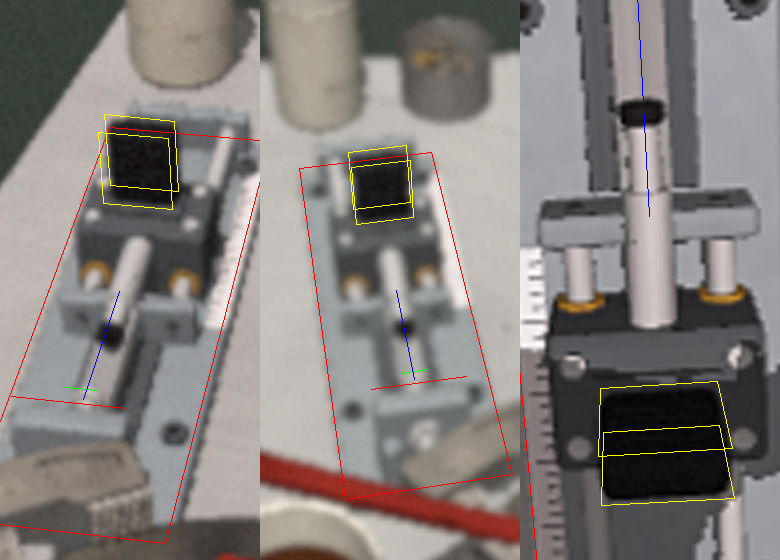

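Overlay: the wrist fit agrees closely and the scene and side cameras agree within ~2 mm. Now going above the jaw grip.

```bash
python3 -c "
from h import *
P=np.load('pose.npy'); print(c2w((0,-29,241),P))
plan(c2w((0,-29,241),P),np.degrees(P[2]))"
```

```text
[ 603.06517078 -111.54843108  241.        ]
dp [0.592 2.716 6.386] turn [-0.004  0.004 -0.708] pos [582.19 -45.34 400.67] F [-0.54 -1.04 -0.6 ] gap 1.003 t 1.95
```

Call:
drive_tool(dp=[[0.5,2.6,2],[0.5,2.6,4],[0.5,2.6,4],[0.5,2.6,4]], turn=[[0,0,-0.7],[0,0,-0.7],[0,0,-0.7],[0,0,-0.7]])

```text
clock: 2.45
tcp_pos: [601.2, -108.7, 302.5]
tcp_rot: [0.0, 0.997, 0.076, 0.001]
contact_force: [0.4, 0.3, 0.8]
finger_gap: 0.997
```

```bash
python3 - <<'E'
from h import *
from plant import grab_frame
f=grab_frame("wrist"); np.savez("pics/wrist2.npz",**f)
P=np.load('pose.npy')
plan(c2w((0,-29,241),P),np.degrees(P[2]))
cv2.imwrite("pics/wrist2.png",cv2.resize(f["frame"][:,:,::-1],None,fx=1.5,fy=1.5,interpolation=cv2.INTER_CUBIC))
E
```

```text
dp [0.048 0.124 2.484] turn [ 0.011 -0.03  -0.003] pos [ 601.24 -108.63  303.08] F [-0.48 -0.33  1.08] gap 0.997 t 2.5
```

View pics/wrist2.png

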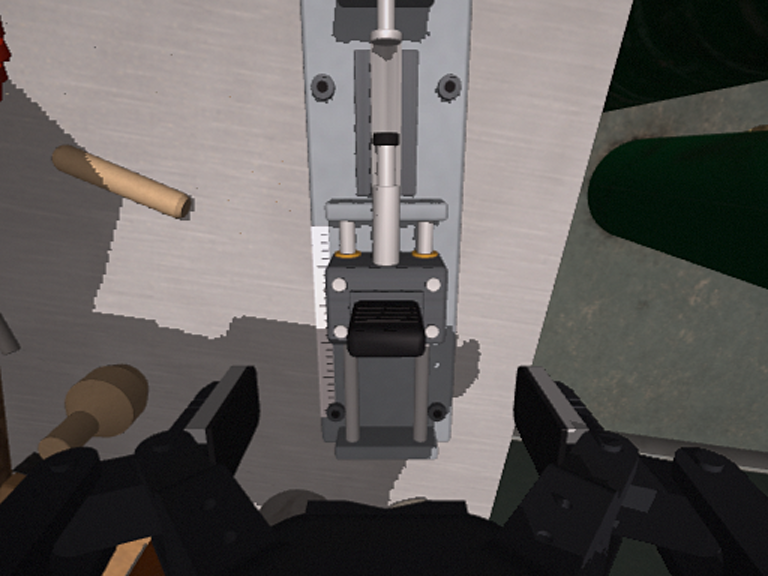

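Aligned: grip at (387,328) centred between the fingers, with the track vertical in the view. Descending and gripping.

Call:
drive_tool(dp=[[0.05,0.1,1.2],[0.05,0.1,2.4],[0.05,0.1,2.4],[0.05,0.1,2.4]], turn=[[0,0,0],[0,0,0],[0,0,0],[0,0,0]])

```text
clock: 3.0
tcp_pos: [603.1, -111.6, 242.9]
tcp_rot: [0.0, 0.997, 0.076, 0.001]
contact_force: [-0.0, -0.3, 0.5]
finger_gap: 1.002
```

Call:
drive_tool(dp=[[0,0,0],[0,0,0],[0,0,0],[0,0,0]], turn=[[0,0,0],[0,0,0],[0,0,0],[0,0,0]], gripper=0.5)

```text
clock: 3.5
tcp_pos: [602.6, -112.1, 240.8]
tcp_rot: [-0.0, 0.997, 0.076, 0.0]
contact_force: [-0.7, -0.3, 0.7]
finger_gap: 0.5
```

```bash
python3 - <<'E'
from h import *
P=np.load('pose.npy')
plan(c2w((0,-29,241),P),np.degrees(P[2]))
E
```

```text
dp [ 0.023 -0.019 -0.01 ] turn [-0.    -0.001 -0.017] pos [ 602.58 -112.1   240.75] F [-0.69 -0.3   0.73] gap 0.5 t 3.5
```

Call:
drive_tool(dp=[[0,0,0],[0,0,0],[0,0,0],[0,0,0]], turn=[[0,0,0],[0,0,0],[0,0,0],[0,0,0]], gripper=0.65)

```text
clock: 4.0
tcp_pos: [602.2, -112.2, 240.9]
tcp_rot: [-0.0, 0.997, 0.076, -0.001]
contact_force: [-5.0, -0.6, 5.2]
finger_gap: 0.391
```

```bash
python3 - <<'E'
from h import *
P=np.load('pose.npy')
plan(c2w((0,-29,241),P),np.degrees(P[2]))
from plant import grab_frame,readout
print(readout.get_state()["moment"])
f=grab_frame("wrist"); np.savez("pics/wrist3.npz",**f)
cv2.imwrite("pics/wrist3.png",cv2.resize(f["frame"][:,:,::-1],None,fx=1.5,fy=1.5,interpolation=cv2.INTER_CUBIC))
E
```

```text
dp [ 0.039 -0.02  -0.004] turn [-0.004  0.016 -0.015] pos [ 602.17 -112.2   240.9 ] F [-5.   -0.64  5.18] gap 0.391 t 4.0
[-0.16252938  0.81914782  0.05915045]
```

View pics/wrist3.png

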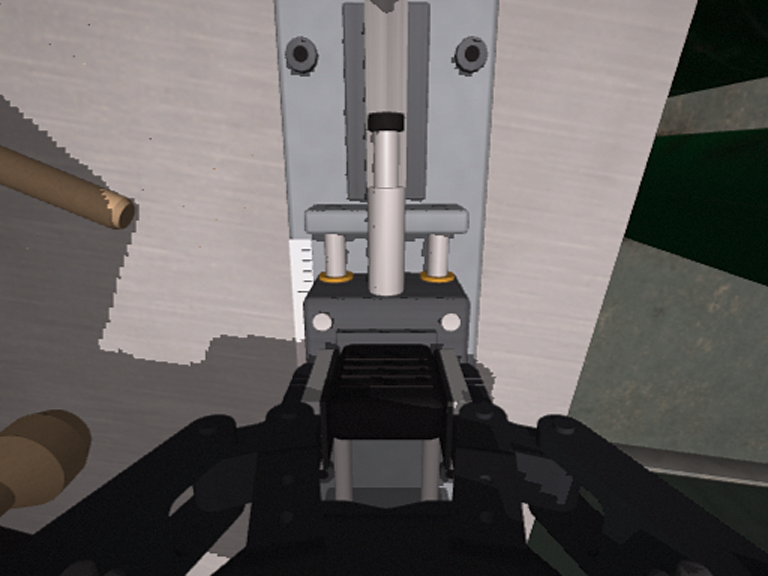

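Grip is held (0.391 ≈ 33 mm), with the fingers flanking it at (325–455,390); the true axis sits ~1 mm toward -x. Now drawing the jaw back.

Call:
drive_tool(dp=[[-0.03,0.4,0],[-0.03,0.9,0],[-0.03,1.4,0],[-0.03,1.9,0],[-0.03,2.3,0]], turn=[[0,0,0],[0,0,0],[0,0,0],[0,0,0],[0,0,0]])

```text
clock: 4.68
tcp_pos: [610.6, -168.7, 240.9]
tcp_rot: [-0.001, 0.997, 0.076, -0.0]
contact_force: [0.2, 7.9, 4.6]
finger_gap: 0.388
```

Call:
drive_tool(dp=[[0,0.15,0],[0,0.3,0],[0,0.3,0]], turn=[[0,0,0],[0,0,0],[0,0,0]])

```text
clock: 5.05
tcp_pos: [611.8, -176.1, 240.9]
tcp_rot: [-0.0, 0.997, 0.076, 0.0]
contact_force: [0.7, 4.4, 4.4]
finger_gap: 0.387
```

```bash
python3 - <<'E'
from h import *
P=np.load('pose.npy'); 
from plant import grab_frame,readout
s=readout.get_state(); print("in cradle",w2c(s["tcp_pos"],P))
plan(c2w((0,-29-65,241),P),np.degrees(P[2]))
f=grab_frame("wrist"); np.savez("pics/wrist4.npz",**f)
cv2.imwrite("pics/wrist4.png",cv2.resize(f["frame"][:,:,::-1],None,fx=1.5,fy=1.5,interpolation=cv2.INTER_CUBIC))
E
```

```text
in cradle [ -1.26805323 -94.16372074 240.92400364]
dp [ 0.051 -0.007 -0.003] turn [-0.006 -0.002 -0.015] pos [ 611.76 -176.14  240.92] F [0.65 4.38 4.42] gap 0.387 t 5.05
```

View pics/wrist4.png

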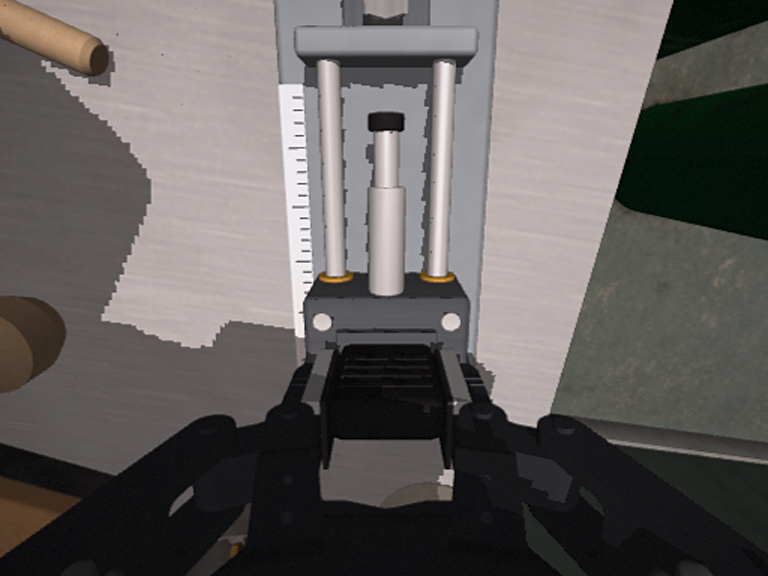

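Call:
drive_tool(dp=[[0,0,0],[0,0,0],[0,0,-1],[0,0,-2.5],[0,0,-4]], turn=[[0,0,0],[0,0,0],[0,0,0],[0,0,0],[0,0,0]], gripper=0.2)

```text
clock: 5.72
tcp_pos: [611.6, -176.6, 341.5]
tcp_rot: [-0.0, 0.997, 0.076, -0.0]
contact_force: [-0.2, 0.2, 0.1]
finger_gap: 0.799
```

```bash
python3 - <<'E'
from h import *
P=np.load('pose.npy'); c=c2w((-1.0,0,0),P); P[:2]=c[:2]; np.save('pose2.npy',P); print(P)
f=load("pics/wrist3.npz"); 
# core in wrist2 & wrist1
for n,a,b in (("wrist1",(175,250),(259,279)),("wrist2",(60,153),(184,209))):
    f=load(f"pics/{n}.npz"); F=f["frame"].astype(int); w=cloud(f)
    m=(F[...,0]-F[...,2]>45)&(w[...,0]>390)&(w[...,0]<500)&(w[...,1]<-40)&(w[...,1]>-110)&(w[...,2]<30)
    Q=w[m]; c=Q.mean(0); u,s,vt=np.linalg.svd(Q[:,:2]-c[:2],full_matrices=False); t=(Q[:,:2]-c[:2])@vt[0]; nn=(Q[:,:2]-c[:2])@vt[1]
    mid=c[:2]+vt[0]*(np.percentile(t,.5)+np.percentile(t,99.5))/2
    print(n,m.sum(),c,"mid",mid,"ang",np.degrees(np.arctan2(vt[0,1],vt[0,0])),np.ptp(t),np.percentile(nn,[1,99]),np.percentile(Q[:,2],[5,50,98]))
plan((437,-72,330),75)
E
```

```text
[ 5.97648908e+02 -8.30411672e+01  1.53288874e-01]
wrist1 683 [442.3418435  -71.99080006  15.45307706] mid [442.10059452 -71.92724177] ang -14.759490918183461 74.10482306740418 [-5.86231023  7.87649142] [11.53703779 15.866855   18.19781587]
wrist2 1040 [452.95452799 -74.77743266  15.50385765] mid [450.38378074 -73.96353254] ang -17.567818406912203 78.91851048860349 [-6.2408854   8.36803692] [12.10140485 15.87315275 18.08285732]
dp [-6.271 -5.191  0.464] turn [-5.0000e-03  3.0000e-03 -1.3263e+01] pos [ 611.59 -176.61  341.5 ] F [-0.19  0.19  0.1 ] gap 0.799 t 5.725
```

Call:
drive_tool(dp=[[-6.1,-5.2,0.5],[-6.1,-5.2,0.5],[-6.1,-5.2,0.5],[-6.1,-5.2,0.5],[-6.1,-5.2,0.5]], turn=[[0,0,-13.3],[0,0,-13.3],[0,0,-13.3],[0,0,-13.3],[0,0,-13.3]], gripper=0.3)

```text
clock: 6.35
tcp_pos: [440.4, -70.5, 328.5]
tcp_rot: [0.0, 0.854, 0.521, 0.0]
contact_force: [0.6, -0.7, 0.7]
finger_gap: 0.699
```

```bash
python3 -c "
from h import *
plan((442,-72,330),75.2)"
```

```text
dp [-0.024  0.086 -0.061] turn [ 0.003 -0.    -2.481] pos [440.36 -70.48 328.48] F [ 0.64 -0.74  0.65] gap 0.699 t 6.35
```

Call:
drive_tool(dp=[[0,0,0],[0,0,0]], turn=[[0,0,-1.6],[0,0,-1.6]])

```text
clock: 6.6
tcp_pos: [441.2, -71.1, 328.2]
tcp_rot: [0.0, 0.817, 0.576, 0.0]
contact_force: [-0.7, 0.8, 0.1]
finger_gap: 0.7
```

```bash
python3 - <<'E'
from h import *
from plant import grab_frame
f=grab_frame("wrist"); np.savez("pics/wrist5.npz",**f)
cv2.imwrite("pics/wrist5.png",cv2.resize(f["frame"][:,:,::-1],None,fx=1.5,fy=1.5,interpolation=cv2.INTER_CUBIC))
plan((442,-72,330),75.2)
w=cloud(f);F=f["frame"].astype(int)
m=(F[...,0]-F[...,2]>30)&(w[...,0]>380)&(w[...,0]<510)&(w[...,1]<-30)&(w[...,1]>-120)&(w[...,2]<30)&(w[...,2]>5)
Q=w[m]; c=Q.mean(0); u,s,vt=np.linalg.svd(Q[:,:2]-c[:2],full_matrices=False); t=(Q[:,:2]-c[:2])@vt[0];nn=(Q[:,:2]-c[:2])@vt[1]
mid=c[:2]+vt[0]*(np.percentile(t,.5)+np.percentile(t,99.5))/2+vt[1]*(np.percentile(nn,.5)+np.percentile(nn,99.5))/2
print(m.sum(),c,"mid",mid,"ang",np.degrees(np.arctan2(vt[0,1],vt[0,0])),np.ptp(t),np.ptp(nn))
E
```

```text
dp [-0.024  0.04  -0.074] turn [ 0.002 -0.001 -0.995] pos [441.27 -71.09 328.16] F [-0.42 -0.89  0.04] gap 0.697 t 6.65
1086 [438.2163585  -72.23006628  15.78230119] mid [427.55905188 -63.34743773] ang -16.967607131880822 107.70778257627728 34.00456429883638
```

View pics/wrist5.png

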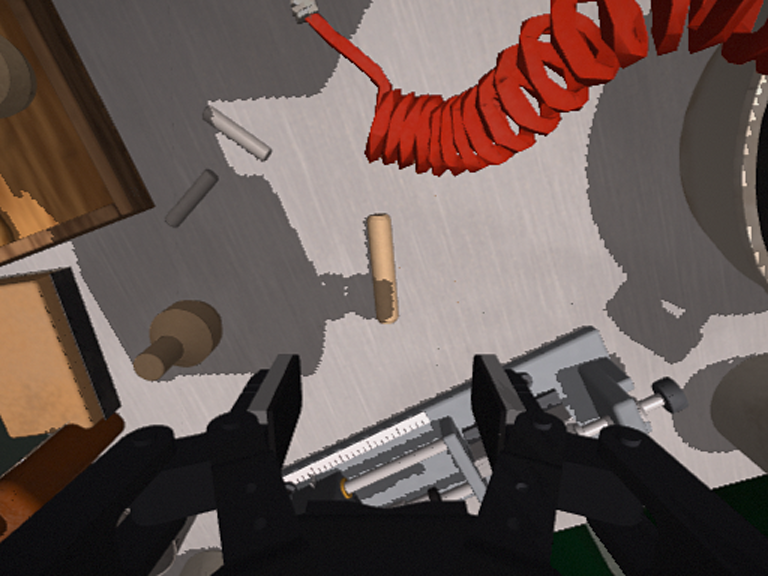

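The view shows the core upright at (378–388, 215–322) with the bottle core at (195,335), well to the left of the fingers, and the hose coil above. Computing the core from its end pixels.

```bash
python3 - <<'E'
from h import *
f=load("pics/wrist5.npz")
c=f["frame"][130:225,230:285,::-1]; cv2.imwrite("pics/w5c.png",cv2.resize(c,None,fx=6,fy=6,interpolation=cv2.INTER_CUBIC))
E
```

```text
(no output)
```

View pics/w5c.png

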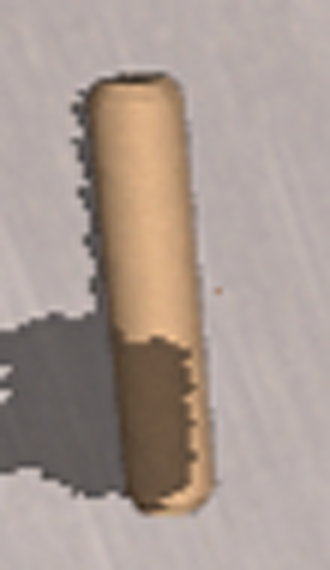

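```bash
python3 - <<'E'
from h import *
f=load("pics/wrist5.npz")
for za,zb in((8,8),(6,13)):
    a=ray(f,252.8,143.3,za);b=ray(f,258.7,215,zb);m=(a+b)/2; m[:]=m
    print(a,b,np.linalg.norm((a-b)[:2]),m,np.degrees(np.arctan2(*(b-a)[[1,0]])))
plan((442,-72,250),75.2)
plan((442,-72,167),75.2)
E
```

```text
[405.94220769 -63.5042353    8.        ] [479.64710142 -83.38575689   8.        ] 76.33928385978308 [442.79465456 -73.44499609   8.        ] -15.095952953780667
[406.17934085 -63.62021941   6.        ] [477.78605097 -82.75370135  13.        ] 74.11889815907978 [441.98269591 -73.18696038   9.5       ] -14.960068616424277
dp [-0.024  0.039  3.126] turn [ 0.002 -0.001 -0.995] pos [441.27 -71.09 328.16] F [-0.42 -0.89  0.04] gap 0.697 t 6.65
dp [-0.025  0.039  6.446] turn [ 0.002 -0.001 -0.995] pos [441.27 -71.09 328.16] F [-0.42 -0.89  0.04] gap 0.697 t 6.65
```

Call:
drive_tool(dp=[[-0.06,0.04,1.5],[-0.06,0.04,3.1],[-0.06,0.04,3.1],[-0.06,0.04,3.1]], turn=[[0,0,-0.95],[0,0,-0.95],[0,0,-0.95],[0,0,-0.95]])

```text
clock: 7.15
tcp_pos: [442.0, -72.9, 251.5]
tcp_rot: [0.0, 0.793, 0.609, 0.0]
contact_force: [0.5, 1.0, 0.2]
finger_gap: 0.701
```

```bash
python3 - <<'E'
from h import *
from plant import grab_frame
f=grab_frame("wrist"); np.savez("pics/wrist6.npz",**f)
cv2.imwrite("pics/wrist6.png",cv2.resize(f["frame"][:,:,::-1],None,fx=1.5,fy=1.5,interpolation=cv2.INTER_CUBIC))
plan((442.3,-73,177),75.)
E
```

```text
dp [-0.003  0.008  2.995] turn [ 0.019 -0.     0.02 ] pos [442.01 -72.85 251.87] F [ 0.29 -0.93 -0.28] gap 0.697 t 7.2
```

View pics/wrist6.png

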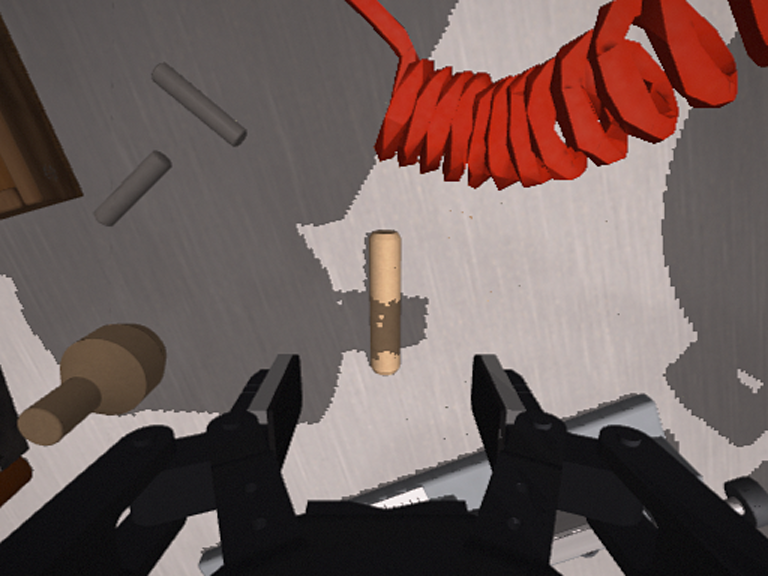

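Call:
drive_tool(dp=[[0,0,1.3],[0,0,2.6],[0,0,3],[0,0,3],[0,0,3]], turn=[[0,0,0],[0,0,0],[0,0,0],[0,0,0],[0,0,0]])

```text
clock: 7.82
tcp_pos: [442.0, -72.8, 176.8]
tcp_rot: [0.001, 0.793, 0.61, 0.001]
contact_force: [-0.3, -0.2, 0.1]
finger_gap: 0.698
```

Call:
drive_tool(dp=[[0,0,0],[0,0,0],[0,0,0],[0,0,0],[0,0,0]], turn=[[0,0,0],[0,0,0],[0,0,0],[0,0,0],[0,0,0]], gripper=0.86)

```text
clock: 8.45
tcp_pos: [441.7, -72.8, 176.2]
tcp_rot: [0.0, 0.793, 0.61, 0.0]
contact_force: [0.0, -0.2, 8.9]
finger_gap: 0.155
```

```bash
python3 - <<'E'
from h import *
from plant import grab_frame
f=grab_frame("wrist"); np.savez("pics/wrist7.npz",**f)
cv2.imwrite("pics/wrist7.png",cv2.resize(f["frame"][:,:,::-1],None,fx=1.5,fy=1.5,interpolation=cv2.INTER_CUBIC))
plan((442.3,-73,177),75.)
E
```

```text
dp [-0.003  0.024 -0.034] turn [ 0.009 -0.     0.033] pos [441.75 -72.76 176.16] F [-0.66 -0.5   8.6 ] gap 0.157 t 8.5
```

View pics/wrist7.png

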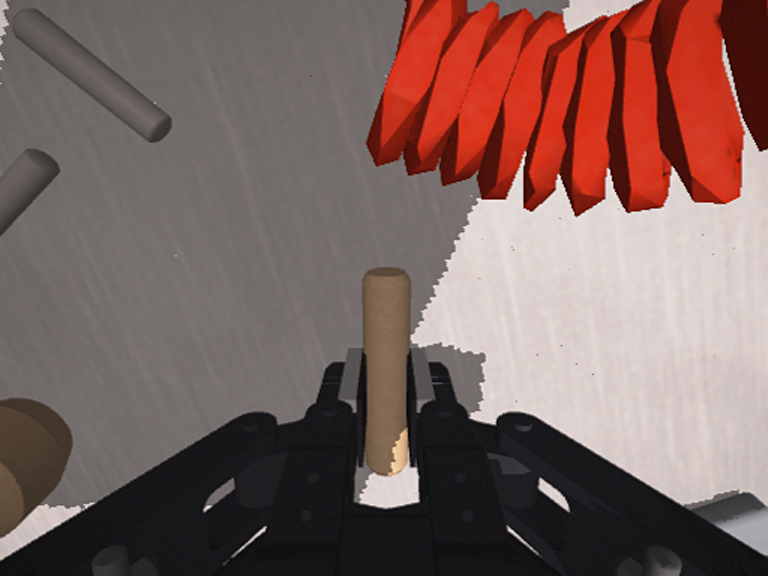

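Call:
drive_tool(dp=[[0,0,-0.06],[0,0,-0.06],[0,0,-0.06]], turn=[[0,0,0],[0,0,0],[0,0,0]], gripper=1.0)

```text
clock: 8.88
tcp_pos: [441.7, -72.7, 177.1]
tcp_rot: [-0.0, 0.792, 0.61, -0.0]
contact_force: [0.3, 0.0, -0.0]
finger_gap: 0.154
```

Call:
drive_tool(dp=[[0,0,-0.5],[0,0,-1.5],[0,0,-2.5],[0,0,-3.5],[0,0,-4]], turn=[[0,0,0],[0,0,0],[0,0,0],[0,0,0],[0,0,0]])

```text
clock: 9.5
tcp_pos: [441.6, -72.7, 278.8]
tcp_rot: [0.001, 0.792, 0.61, 0.001]
contact_force: [2.0, 0.1, -0.4]
finger_gap: 0.156
```

```bash
python3 - <<'E'
from h import *
from plant import grab_frame
P=np.load('pose2.npy'); P0=np.load('pose.npy')
f=grab_frame("wrist"); np.savez("pics/wrist8.npz",**f)
cv2.imwrite("pics/wrist8.png",cv2.resize(f["frame"][:,:,::-1],None,fx=1.5,fy=1.5,interpolation=cv2.INTER_CUBIC))
plan(c2w((0,57,290),P),np.degrees(P[2]))
E
```

```text
dp [ 3.287  5.221 -0.407] turn [ 0.03  -0.019 13.277] pos [441.76 -72.73 279.45] F [ 0.4  -0.2   1.66] gap 0.159 t 9.55
```

View pics/wrist8.png

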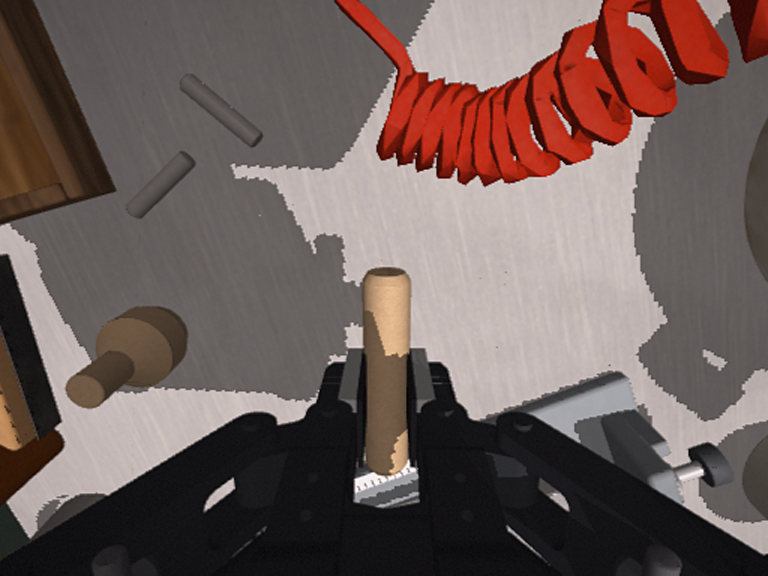

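```bash
python3 - <<'E'
from h import *
from plant import readout
s=readout.get_state(); T=Rq(s["tcp_rot"]); f=load("pics/wrist8.npz")
# silhouette top end (nearest camera end), pixels /1.5
for nm,u,v,z in(("end top",387/1.5,268/1.5,s["tcp_pos"][2]-168),("end rim top z+8",387/1.5,280/1.5,s["tcp_pos"][2]-160),("far",388/1.5,472/1.5,s["tcp_pos"][2]-164)):
    print(nm,T.inv().apply(ray(f,u,v,z)-s["tcp_pos"]))
w=cloud(f)
for v in range(176,320,12): print(v,T.inv().apply(w[v,258]-s["tcp_pos"]).round(1))
E
```

```text
end top [-6.35490013e-02 -3.91584936e+01  1.67887036e+02]
end rim top z+8 [-8.14304406e-02 -3.73801241e+01  1.59892166e+02]
far [  0.45384567  37.05574939 164.10824015]
176 [  0.3 -13.5 278.2]
188 [-1.000e-01 -3.680e+01  1.598e+02]
200 [-1.00e-01 -3.09e+01  1.60e+02]
212 [-1.000e-01 -2.510e+01  1.593e+02]
224 [ -0.  -18.4 160.7]
236 [ -0.  -12.1 160.6]
248 [ -0.   -6.2 159.4]
260 [ -0.    0.8 160. ]
272 [  0.    7.7 160.1]
284 [  0.   14.5 159.7]
296 [  0.   21.6 159.5]
308 [1.00e-01 2.94e+01 1.60e+02]
```

Call:
drive_tool(dp=[[3.3,5.2,-0.4],[3.3,5.2,-0.4],[3.3,5.2,-0.4],[3.3,5.2,-0.4],[3.3,5.2,-0.4]], turn=[[0,0,13.3],[0,0,13.3],[0,0,13.3],[0,0,13.3],[0,0,13.3]])

```text
clock: 10.18
tcp_pos: [588.6, -26.0, 286.1]
tcp_rot: [-0.0, 0.983, 0.183, -0.001]
contact_force: [-0.0, -0.1, -0.2]
finger_gap: 0.154
```

```bash
python3 -c "
from h import *
P=np.load('pose2.npy')
plan(c2w((0,57,290),P),np.degrees(P[2]))"
```

```text
dp [ 0.004  0.03  -0.155] turn [-0.008  0.016  2.467] pos [588.57 -26.04 286.13] F [-0.03 -0.1  -0.16] gap 0.154 t 10.175
```

Call:
drive_tool(dp=[[0,0,0],[0,0,0],[0,0,0]], turn=[[0,0,1.5],[0,0,2.5],[0,0,2.5]])

```text
clock: 10.55
tcp_pos: [588.4, -26.3, 286.5]
tcp_rot: [-0.0, 0.997, 0.078, -0.0]
contact_force: [0.9, -0.2, -0.8]
finger_gap: 0.16
```

```bash
python3 - <<'E'
from h import *
from plant import grab_frame
P=np.load('pose2.npy')
f=grab_frame("wrist"); np.savez("pics/wrist9.npz",**f)
cv2.imwrite("pics/wrist9.png",cv2.resize(f["frame"][:,:,::-1],None,fx=1.5,fy=1.5,interpolation=cv2.INTER_CUBIC))
plan(c2w((0,56,240),P),np.degrees(P[2]))
E
```

```text
dp [0.02  0.06  1.865] turn [-0.004  0.009  0.056] pos [588.42 -26.29 286.63] F [ 0.38 -0.79 -0.16] gap 0.158 t 10.6
```

View pics/wrist9.png

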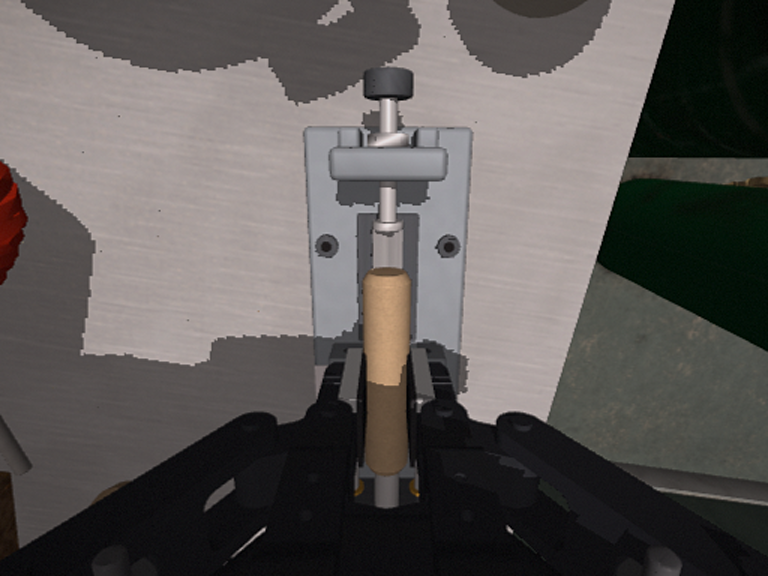

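```bash
python3 - <<'E'
from h import *
from plant import readout
s=readout.get_state(); T=Rq(s["tcp_rot"]); f=load("pics/wrist9.npz")
c=f["frame"][90:190,215:300,::-1]; cv2.imwrite("pics/w9c.png",cv2.resize(c,None,fx=6,fy=6,interpolation=cv2.INTER_CUBIC))
w=cloud(f)
for v in range(140,184,3): print(v,[T.inv().apply(w[v,u]-s["tcp_pos"]).round(1).tolist() for u in (255,258,261)])
E
```

```text
140 [[-0.9, -49.4, 235.5], [1.2, -49.4, 235.9], [3.2, -49.4, 235.6]]
143 [[-1.0, -47.3, 235.5], [1.2, -47.4, 235.4], [3.3, -47.3, 235.8]]
146 [[-1.0, -45.2, 235.9], [1.1, -45.5, 234.0], [3.3, -45.0, 236.9]]
149 [[-0.9, -43.5, 233.1], [1.1, -43.7, 231.5], [3.2, -43.6, 232.7]]
152 [[-0.9, -41.4, 232.9], [1.1, -41.6, 231.8], [3.2, -41.5, 232.2]]
155 [[-1.1, -36.7, 248.2], [1.2, -36.4, 249.9], [3.5, -36.7, 248.2]]
158 [[-1.1, -34.3, 248.7], [1.2, -34.2, 249.6], [3.5, -34.3, 249.0]]
161 [[-1.1, -32.2, 248.0], [1.2, -31.7, 250.3], [3.5, -32.2, 247.6]]
164 [[-1.1, -29.7, 248.8], [1.2, -29.6, 249.5], [3.5, -29.6, 249.3]]
167 [[-1.1, -27.4, 248.5], [1.2, -27.3, 249.0], [3.5, -27.5, 248.0]]
170 [[-1.1, -25.0, 249.0], [1.2, -24.7, 250.2], [3.5, -25.0, 248.7]]
173 [[-1.1, -22.8, 248.2], [1.2, -22.2, 250.7], [3.5, -22.7, 248.7]]
176 [[-1.1, -20.4, 248.5], [1.2, -19.6, 251.5], [3.5, -20.4, 248.4]]
179 [[-0.5, -38.3, 169.2], [1.0, -38.1, 169.9], [2.5, -38.2, 169.7]]
182 [[nan, nan, nan], [1.0, -37.9, 164.8], [2.4, -38.0, 164.5]]
```

View pics/w9c.png

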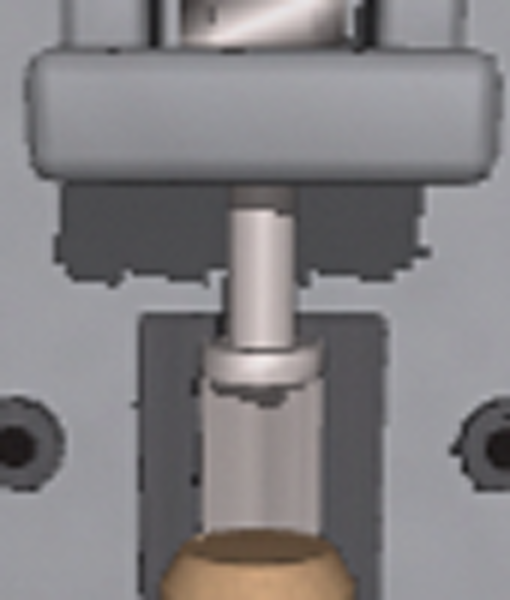

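Call:
drive_tool(dp=[[0.025,0.14,1],[0.025,0.14,2],[0.025,0.14,2.55],[0.025,0.14,2.55]], turn=[[0,0,0.06],[0,0,0.06],[0,0,0.06],[0,0,0.06]])

```text
clock: 11.1
tcp_pos: [589.6, -29.6, 222.6]
tcp_rot: [-0.0, 0.997, 0.076, -0.001]
contact_force: [-0.1, -1.0, 0.0]
finger_gap: 0.157
```

```bash
python3 - <<'E'
from h import *
from plant import grab_frame
P=np.load('pose2.npy')
f=grab_frame("wrist"); np.savez("pics/wrist10.npz",**f)
g=grab_frame("side"); h=grab_frame("scene")
a=cv2.resize(f["frame"][90:340,150:370,::-1],None,fx=2,fy=2,interpolation=cv2.INTER_CUBIC)
b=cv2.resize(g["frame"][145:245,190:280,::-1],None,fx=4,fy=4,interpolation=cv2.INTER_CUBIC)
cv2.imwrite("pics/wrist10.png",np.hstack([a[:400],b]))
plan(c2w((0,54,214.3),P),np.degrees(P[2]))
E
```

```text
dp [-0.019 -0.002  0.395] turn [ 0.003 -0.013 -0.022] pos [589.87 -29.65 224.17] F [-0.43  0.73 -0.95] gap 0.156 t 11.25
```

View pics/wrist10.png

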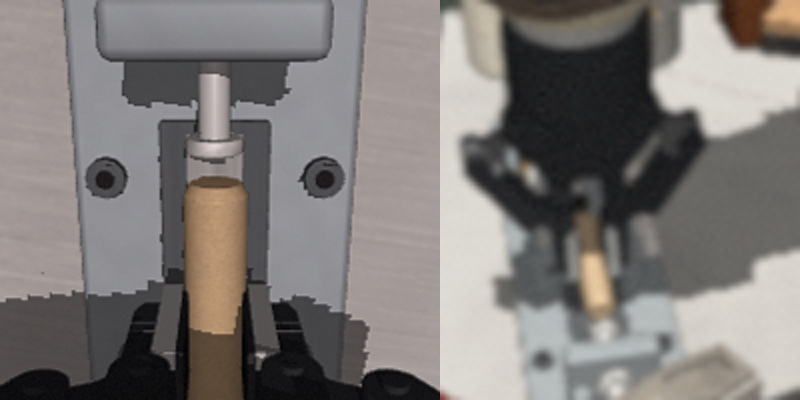

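Core is above the rail with a clear gap to the button (215,150). Lowering to the touch.

Call:
drive_tool(dp=[[-0.01,0,0.15],[-0.01,0,0.28],[-0.01,0,0.32],[-0.01,0,0.32]], turn=[[0,0,0],[0,0,0],[0,0,0],[0,0,0]])

```text
clock: 11.75
tcp_pos: [589.4, -29.7, 215.3]
tcp_rot: [-0.0, 0.997, 0.075, -0.0]
contact_force: [0.5, 0.9, 0.0]
finger_gap: 0.155
```

Call:
drive_tool(dp=[[0,0,0.04],[0,0,0.04]], turn=[[0,0,0],[0,0,0]])

```text
clock: 12.0
tcp_pos: [589.4, -29.7, 214.5]
tcp_rot: [-0.0, 0.997, 0.075, 0.0]
contact_force: [-0.1, -0.2, 1.9]
finger_gap: 0.157
```

Call:
drive_tool(dp=[[0,0,0.02],[0,0,0.02]], turn=[[0,0,0],[0,0,0]])

```text
clock: 12.25
tcp_pos: [589.4, -29.7, 214.5]
tcp_rot: [0.0, 0.997, 0.075, 0.0]
contact_force: [-1.9, -0.1, 7.9]
finger_gap: 0.156
```

Call:
drive_tool(dp=[[0,0,0.02],[0,0,0.02]], turn=[[0,0,0],[0,0,0]])

```text
clock: 12.5
tcp_pos: [589.4, -29.7, 214.4]
tcp_rot: [0.0, 0.997, 0.075, 0.0]
contact_force: [-4.7, 0.8, 12.5]
finger_gap: 0.158
```

Seated: stiff contact at z≈214.5, as predicted. Opening.

Call:
drive_tool(dp=[[-0.01,0,-0.03],[-0.01,0,-0.03],[-0.01,0,-0.03]], turn=[[0,0,0],[0,0,0],[0,0,0]], gripper=0.75)

```text
clock: 12.88
tcp_pos: [589.2, -29.7, 214.0]
tcp_rot: [-0.0, 0.997, 0.075, -0.0]
contact_force: [-0.4, 1.1, -0.8]
finger_gap: 0.25
```

Call:
drive_tool(dp=[[0,0,0],[0,0,0],[0,0,-1],[0,0,-2.5],[0,0,-4]], turn=[[0,0,0],[0,0,0],[0,0,0],[0,0,0],[0,0,0]], gripper=0.3)

```text
clock: 13.5
tcp_pos: [589.1, -29.7, 315.1]
tcp_rot: [-0.0, 0.997, 0.075, -0.0]
contact_force: [0.4, 0.3, 0.1]
finger_gap: 0.7
```

```bash
python3 - <<'E'
from h import *
from plant import grab_frame
P=np.load('pose2.npy')
f=grab_frame("wrist"); np.savez("pics/wrist11.npz",**f)
cv2.imwrite("pics/wrist11.png",cv2.resize(f["frame"][:,:,::-1],None,fx=1.5,fy=1.5,interpolation=cv2.INTER_CUBIC))
plan(c2w((0,-94,330),P),np.degrees(P[2]))
E
```

```text
dp [ 3.000e-03  5.915e+00 -3.940e-01] turn [ 0.02  -0.066 -0.026] pos [589.73 -29.77 319.89] F [ 1.58 -0.19  5.4 ] gap 0.699 t 13.55
```

View pics/wrist11.png

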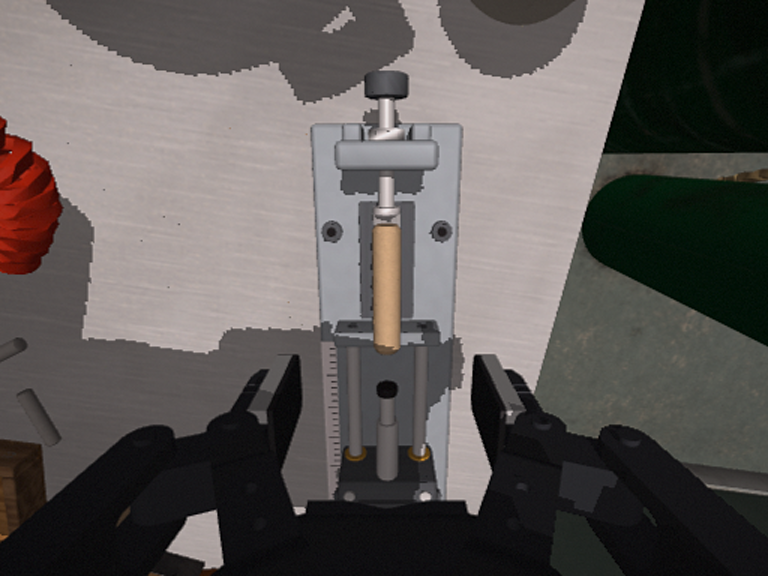

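Core lies straight in the rail (387,225–350), gap to button at (387,215) and to pad at (387,390). Going back to the jaw grip.

Call:
drive_tool(dp=[[0,2.5,0],[0,5,0],[0,5.9,0],[0,5.9,0]], turn=[[0,0,0],[0,0,0],[0,0,0],[0,0,0]])

```text
clock: 14.05
tcp_pos: [611.2, -176.6, 313.7]
tcp_rot: [-0.0, 0.997, 0.074, -0.0]
contact_force: [-0.1, 1.4, -0.1]
finger_gap: 0.699
```

```bash
python3 - <<'E'
from h import *
plan((611.75,-176.2,241),8.78)
E
```

```text
dp [ 0.025 -0.012  2.907] turn [-0.005  0.004 -0.051] pos [ 611.2  -176.62  313.68] F [-0.11  1.4  -0.06] gap 0.699 t 14.05
```

Call:
drive_tool(dp=[[0.02,0,1.2],[0.02,0,2.4],[0.02,0,2.9],[0.02,0,2.9]], turn=[[0,0,-0.05],[0,0,-0.05],[0,0,-0.05],[0,0,-0.05]])

```text
clock: 14.55
tcp_pos: [611.9, -174.5, 241.3]
tcp_rot: [-0.0, 0.997, 0.078, -0.001]
contact_force: [0.2, 0.9, 0.1]
finger_gap: 0.697
```

Call:
drive_tool(dp=[[0,0,0],[0,0,0],[0,0,0],[0,0,0],[0,0,0]], turn=[[0,0,0],[0,0,0],[0,0,0],[0,0,0],[0,0,0]], gripper=0.7)

```text
clock: 15.18
tcp_pos: [611.6, -175.4, 243.0]
tcp_rot: [0.0, 0.997, 0.078, 0.0]
contact_force: [-3.1, 0.7, 4.7]
finger_gap: 0.387
```

```bash
python3 - <<'E'
from h import *
plan((611.75,-176.2,241),8.78)
from plant import readout
P=np.load('pose2.npy');print(w2c(readout.get_state()["tcp_pos"],P))
E
```

```text
dp [-0.001  0.031  0.081] turn [ 0.004 -0.006  0.024] pos [ 611.65 -175.42  243.03] F [-3.09  0.69  4.66] gap 0.387 t 15.175
[ -0.27332137 -93.4362997  243.02870127]
```

Call:
drive_tool(dp=[[0,-0.15,0],[0,-0.35,0],[0,-0.55,0],[0,-0.7,0],[0,-0.7,0]], turn=[[0,0,0],[0,0,0],[0,0,0],[0,0,0],[0,0,0]])

```text
clock: 15.8
tcp_pos: [609.0, -158.7, 243.0]
tcp_rot: [0.001, 0.997, 0.078, 0.001]
contact_force: [-4.5, -3.3, 3.6]
finger_gap: 0.39
```

```bash
cat > look.py <<'E'
import sys
from h import *
from plant import grab_frame,readout
P=np.load('pose2.npy');s=readout.get_state()
print("cradle",w2c(s["tcp_pos"],P).round(2),"Fc",R.from_euler('z',-P[2]).apply(s["contact_force"]).round(2),s["clock"])
if len(sys.argv)>1:
    n=sys.argv[1]; f=grab_frame("wrist"); np.savez(f"pics/{n}.npz",**f)
    cv2.imwrite(f"pics/{n}.png",cv2.resize(f["frame"][:240,160:360,::-1],None,fx=3,fy=3,interpolation=cv2.INTER_CUBIC)[:600])
E
python3 look.py j1
```

```text
cradle [ -0.35 -76.46 243.04] Fc [-4.92 -2.56  3.59] 15.8
```

View pics/j1.png

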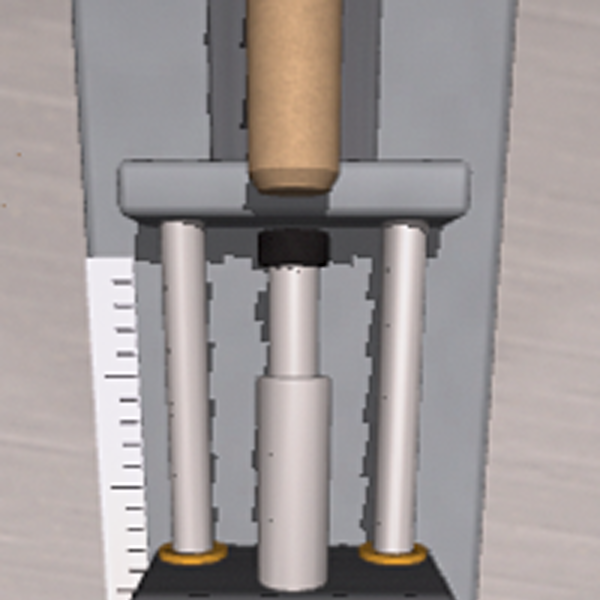

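Call:
drive_tool(dp=[[0.005,-0.05,0],[0.01,-0.1,0],[0.01,-0.15,0],[0.01,-0.2,0],[0.01,-0.24,0]], turn=[[0,0,0],[0,0,0],[0,0,0],[0,0,0],[0,0,0]])

```text
clock: 16.48
tcp_pos: [608.2, -153.1, 243.0]
tcp_rot: [0.001, 0.997, 0.078, 0.0]
contact_force: [-5.2, -8.9, 4.6]
finger_gap: 0.387
```

```bash
python3 look.py j2
```

```text
cradle [ -0.27 -70.89 243.03] Fc [-6.48 -7.99  4.65] 16.475
```

View pics/j2.png

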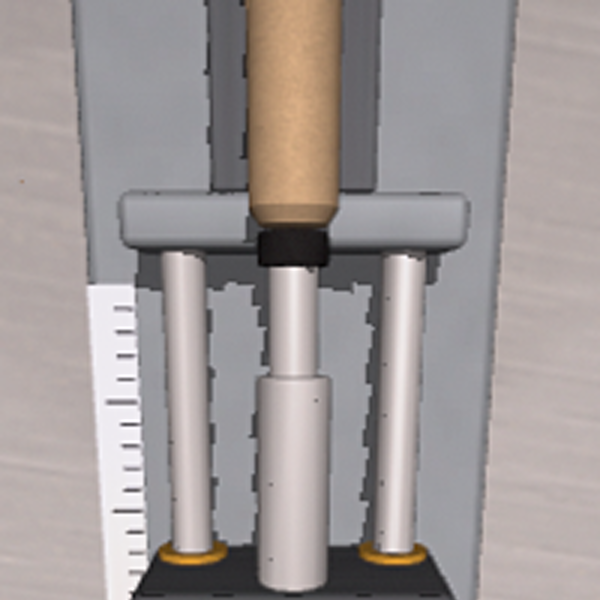

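Call:
drive_tool(dp=[[0,-0.03,0],[0,-0.06,0],[0,-0.09,0],[0,-0.12,0]], turn=[[0,0,0],[0,0,0],[0,0,0],[0,0,0]])

```text
clock: 17.02
tcp_pos: [607.7, -150.2, 243.1]
tcp_rot: [0.001, 0.997, 0.078, 0.0]
contact_force: [-4.8, -7.7, 4.5]
finger_gap: 0.385
```

```bash
python3 look.py
```

```text
cradle [ -0.28 -67.94 243.05] Fc [-5.94 -6.88  4.49] 17.025
```

Call:
drive_tool(dp=[[0,-0.03,0],[0,-0.05,0]], turn=[[0,0,0],[0,0,0]])

```text
clock: 17.27
tcp_pos: [607.6, -149.0, 243.1]
tcp_rot: [0.001, 0.997, 0.078, 0.0]
contact_force: [-5.2, -8.2, 5.4]
finger_gap: 0.391
```

```bash
python3 look.py
```

```text
cradle [ -0.26 -66.66 243.06] Fc [-6.41 -7.3   5.38] 17.275
```

Call:
drive_tool(dp=[[0,-0.02,0],[0,-0.03,0]], turn=[[0,0,0],[0,0,0]])

```text
clock: 17.52
tcp_pos: [607.4, -148.2, 243.0]
tcp_rot: [0.001, 0.997, 0.078, 0.0]
contact_force: [-5.9, -8.8, 4.3]
finger_gap: 0.388
```

```bash
python3 look.py j3; python3 - <<'E'
from h import *
f=load("pics/j3.npz"); cv2.imwrite("pics/j3.png",cv2.resize(f["frame"][0:100,200:320,::-1],None,fx=5,fy=5,interpolation=cv2.INTER_CUBIC))
E
```

```text
cradle [ -0.28 -65.93 243.04] Fc [-7.14 -7.76  4.32] 17.525
```

View pics/j3.png

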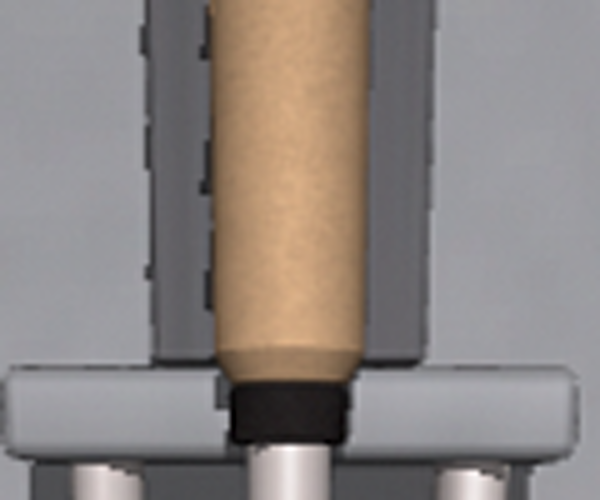

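Pad (290,410) is against the core; the button is out of view, so I'll feel for it.

Call:
drive_tool(dp=[[0,-0.02,0],[0,-0.03,0]], turn=[[0,0,0],[0,0,0]])

```text
clock: 17.82
tcp_pos: [607.3, -147.5, 243.0]
tcp_rot: [0.001, 0.997, 0.078, 0.0]
contact_force: [-5.3, -8.8, 4.6]
finger_gap: 0.391
```

```bash
python3 look.py
```

```text
cradle [ -0.27 -65.18 243.04] Fc [-6.6  -7.89  4.61] 17.825
```

Call:
drive_tool(dp=[[0,-0.02,0],[0,-0.02,0]], turn=[[0,0,0],[0,0,0]])

```text
clock: 18.08
tcp_pos: [607.3, -147.0, 243.0]
tcp_rot: [0.001, 0.997, 0.078, 0.0]
contact_force: [-4.9, -8.0, 4.0]
finger_gap: 0.39
```

```bash
python3 look.py
```

```text
cradle [ -0.25 -64.64 243.03] Fc [-6.09 -7.11  3.95] 18.075
```

Call:
drive_tool(dp=[[0,-0.02,0],[0,-0.02,0]], turn=[[0,0,0],[0,0,0]])

```text
clock: 18.32
tcp_pos: [607.2, -146.5, 243.0]
tcp_rot: [0.001, 0.997, 0.078, 0.0]
contact_force: [-4.5, -7.9, 4.3]
finger_gap: 0.387
```

```bash
python3 look.py
```

```text
cradle [ -0.28 -64.21 243.03] Fc [-5.67 -7.16  4.33] 18.325
```

Call:
drive_tool(dp=[[0,-0.02,0],[0,-0.02,0]], turn=[[0,0,0],[0,0,0]])

```text
clock: 18.58
tcp_pos: [607.1, -146.2, 243.0]
tcp_rot: [0.001, 0.997, 0.078, 0.0]
contact_force: [-5.5, -9.9, 3.8]
finger_gap: 0.39
```

Call:
drive_tool(dp=[[0,-0.02,0],[0,-0.02,0]], turn=[[0,0,0],[0,0,0]])

```text
clock: 18.82
tcp_pos: [607.1, -145.9, 243.1]
tcp_rot: [0.001, 0.997, 0.078, 0.001]
contact_force: [-5.4, -11.1, 4.4]
finger_gap: 0.386
```

Call:
drive_tool(dp=[[0,-0.015,0],[0,-0.015,0]], turn=[[0,0,0],[0,0,0]])

```text
clock: 19.08
tcp_pos: [607.0, -145.7, 243.0]
tcp_rot: [0.001, 0.997, 0.078, 0.001]
contact_force: [-4.6, -12.1, 3.5]
finger_gap: 0.386
```

Call:
drive_tool(dp=[[0,-0.01,0],[0,-0.01,0]], turn=[[0,0,0],[0,0,0]])

```text
clock: 19.32
tcp_pos: [607.0, -145.5, 243.1]
tcp_rot: [0.001, 0.997, 0.078, 0.001]
contact_force: [-3.3, -12.8, 4.0]
finger_gap: 0.39
```

```bash
python3 look.py j4;  python3 look.py; python3 - <<'E'
from h import *
f=load("pics/j4.npz"); cv2.imwrite("pics/j4.png",cv2.resize(f["frame"][0:100,200:320,::-1],None,fx=5,fy=5,interpolation=cv2.INTER_CUBIC))
E
```

```text
cradle [ -0.31 -63.19 243.06] Fc [ -5.23 -12.19   3.97] 19.325
cradle [ -0.32 -63.21 243.04] Fc [ -6.36 -11.6    3.75] 19.375
```

View pics/j4.png

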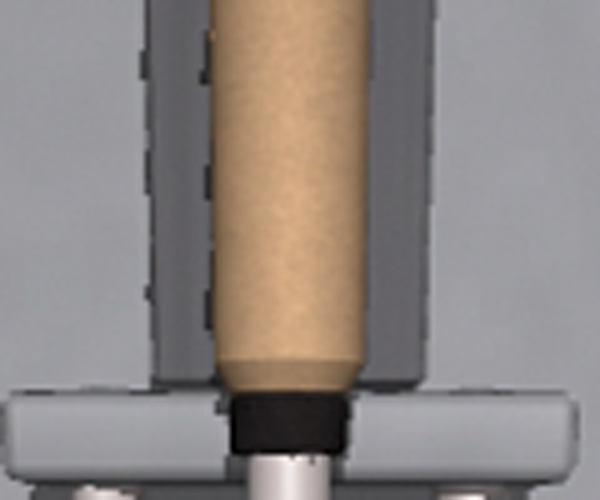

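Force rose from a ~7.3 N drag baseline to ~12 N (nip ≈ 4.8 N). Releasing and retreating straight up.

Call:
drive_tool(dp=[[0,0,0],[0,0,0],[0,0,0]], turn=[[0,0,0],[0,0,0],[0,0,0]], gripper=0.4)

```text
clock: 19.75
tcp_pos: [607.2, -143.7, 241.9]
tcp_rot: [-0.0, 0.997, 0.078, 0.0]
contact_force: [-0.4, -0.7, -0.6]
finger_gap: 0.599
```

Call:
drive_tool(dp=[[0,0,-0.5],[0,0,-1.5],[0,0,-3],[0,0,-4],[0,0,-4]], turn=[[0,0,0],[0,0,0],[0,0,0],[0,0,0],[0,0,0]], gripper=0.3)

```text
clock: 20.38
tcp_pos: [607.2, -143.8, 344.3]
tcp_rot: [0.001, 0.997, 0.078, 0.002]
contact_force: [-0.1, -0.1, -0.4]
finger_gap: 0.7
```

```bash
python3 look.py
```

```text
cradle [ 1.9000e-01 -6.1530e+01  3.4432e+02] Fc [-0.1  -0.1  -0.41] 20.375
```

Call:
drive_tool(dp=[[0,-1.5,0],[0,-3,0],[0,-3,0],[0,-3,0]], turn=[[0,0,0],[0,0,0],[0,0,0],[0,0,0]])

```text
clock: 20.88
tcp_pos: [595.6, -70.0, 341.4]
tcp_rot: [-0.0, 0.997, 0.078, -0.0]
contact_force: [0.2, -0.1, -0.5]
finger_gap: 0.699
```

```bash
python3 - <<'E'
from h import *
from plant import grab_frame,readout
f=grab_frame("wrist"); np.savez("pics/end.npz",**f); print(readout.get_state()["contact_force"])
a=cv2.resize(f["frame"][:,:,::-1],None,fx=1.2,fy=1.2,interpolation=cv2.INTER_CUBIC); cv2.imwrite("pics/end.png",a)
b=cv2.resize(f["frame"][80:240,200:320,::-1],None,fx=4,fy=3.7,interpolation=cv2.INTER_CUBIC)
g=grab_frame("scene")["frame"][140:260,170:330,::-1]; g=cv2.resize(g,(320,240)); o=np.zeros((592,800,3),np.uint8); o[:,:480]=b; o[:240,480:]=g; cv2.imwrite("pics/endc.png",o)
E
```

```text
[0.46333586 1.30950729 0.16872648]
```

View pics/endc.png

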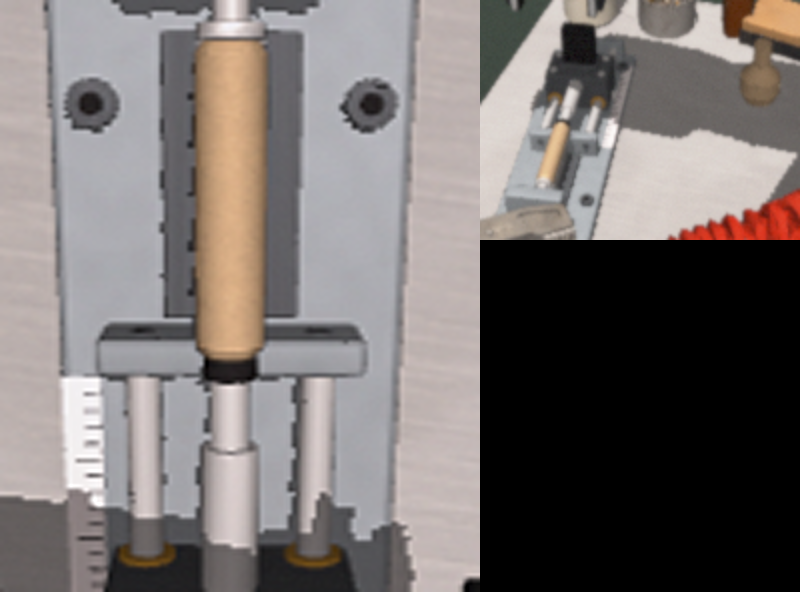

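View pics/end.png

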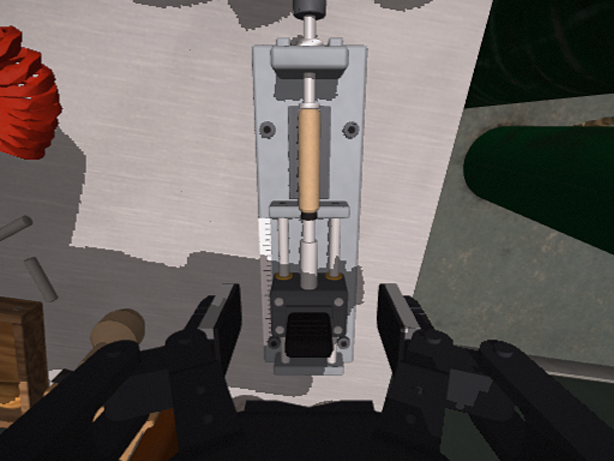

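```bash
python3 -c "
from plant import robot,readout
print(robot.finish_job()); print(readout.get_state()['clock'])"
```

```text
the job is handed in; nothing more can be done
None
the job is handed in; nothing more can be done
```

The core is set up in the cradle and I handed the job in at about 21 s. I drew the jaw back about 65 mm, laid the core in the V rail, and slid the jaw up until the core met the stop screw.

- **Nip force:** the wrist force rose from about 7.3 N of drag to about 12 N, which puts the nip near 4.8 N. I then opened the fingers and moved the arm clear.
- **Final pictures:** the core lies straight in the rail between the button head and the pad with no visible gap. The bottle-shaped core is still standing, and the wrist force is near zero.
- **Disagreements:** the camera fit of the cradle was about 1 mm off sideways. I found that when the fingers closed on the grip and corrected for it.
- **Not checked after release:** the arm sprang forward 1.7 mm as the fingers opened. I did not measure the pad's compression afterwards, so the nip figure is from just before letting go.

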